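# Clamp the scanner stand to the kiosk counter

## Robot

A 6-joint arm with a two-finger parallel gripper is mounted at the origin on the work surface. World frame = base frame: x ahead of the robot, y to its left, z up, the work surface at z = 0. Lengths are in m, angles in rad, forces in N, time in s.
With the tool pointing down it reaches from about 0.275 to 0.975 m from the base axis. Payload 8.4 kg.
Tool frame: the origin (TCP) lies on the front face of the gripper's body, between the roots of the fingers; the fingertips stand 88 mm ahead of it and the grasp point (between the pads) lies 69 mm ahead of it (robot.finger_overhang is the z of the fingertips in the tool frame, in m); z points along the fingers, x is the direction in which the jaws open and shut, and the axes are right-handed (so a half turn about z gives the same grasp; the last joint's range is limited). The gripper opens to 92 mm and grips with 3 to 60 N. Pads are 20 mm wide; open, the fingers measure 128 mm over their backs; the gripper's body (75 mm by 189 mm) begins 69 mm behind the grasp point.
Start: joints at [1.16, 0.353, 1.633, -0, 1.155, -0.002], TCP at [0.248, 0.574, 0.303] pointing down, gripper open.
Joint ranges: [-2.63, 2.63], [-0.92, 2.1], [0.06, 2.66], [-1.3, 4.44], [0, 2.69], [-3.02, 3.02]. Speed limits (rad/s): [2.22, 2.22, 2.79, 3.14, 3.14, 3.14].

## Interface

Orientations are given as a unit quaternion [w, x, y, z].
In Python, from bench import robot gives the robot as it stands. The module is installed in compiled form; this text tells all that it offers.
- The arm moves only by the tool apply_moves, never from a script. Its argument "rows" is a list of rows, each an object of numbers: "x", "y", "z": the shift along the tool's x, y, z each as a share of 300 mm, from -1 to 1; "twist": the turn about the tool's z as a share of 60 degrees, from -1 to 1; "gripper": the closure, from 0 (fully open) to 1 (shut). A call has 1 to 10 rows; each row shifts and turns the pose as measured when the row begins, along the tool's axes as they then stand; what a row does not reach is not made up. A row lasts 1/12 s, in which the tool goes at most 41.7 mm and 7.16 degrees, less where a joint would pass 70% of its speed; a pose out of reach is approached as far as the arm can. A call with a number of a shift or a turn outside -1 to 1 is refused whole. A call with a gripper value outside its range is refused whole. The fingers move at their own pace and stop on an object; "grip_force" is the grip in N (left out, the last holds). Time passes only in rows, so rows that do not move let the fingers close. It gives the time, the measured TCP pose, the force and the opening at its end, in the units of the state.
- robot.get_state(): the state, without advancing time (a new reading comes with each control period).
- robot.capture(name): name is "scene" or "top" or "wrist"; returns a dict with "pixels" (384x512x3 uint8, red, green, blue), "depth" (384x512 float32, m along the optical axis (not along the pixel's ray), 0 where there is no reading), "camera_matrix" (3x3 intrinsics, pixels), "R" (3x3) and "t" (3): a world point X has camera coordinates R X + t; the wrist camera has in their place "hand_eye" (4x4, takes a point from camera to tool coordinates, whose origin is the TCP and whose axes are the tool frame's). Camera axes: x right, y down, z forward; pixel columns grow to the right and rows downward; lengths in m; the calibration is good to about 2 mm. A picture is of the moment at which its call begins: read the wrist's pose just before it.
- robot.close_job(): hands the job in, once; it reports no verdict.
The state is a dict: "time_s": time; "joint_pos": joint angles; "joint_velocities": joint speeds; "effort": joint torques, N m; "tcp_pos": TCP position; "tool_rot": TCP orientation; "ft_force": force on the tool from outside, world axes, zero at the start; "moment": the same for the moment, N m; "gripper_width": finger opening in m.
Only numpy, scipy, OpenCV 4.12 (cv2) and the standard library are available. Lean on these libraries where they do the work, as an engineer would, in place of code of your own. Each camera call takes 0.05 s, during which the arm holds its last target. There are 200 camera calls.

## Task

Fix the scanner stand to the counter: slide the tip of its foot under the counter clamp's pad, centred and square, until it is fully home against the clamp's stop, and let go of it. Then turn the clamp's crank clockwise until the pad meets the foot and snug it by feel, about 5 N more at the knob than it takes to turn freely: firmly held, never overtightened. Leave the other things on the counter where they are.

Things in the scene. Friction and masses are not known exactly. Their poses are not given: they have to be found in the camera images.
- clamp: Dark steel C-shaped screw clamp, 110 mm high, bolted to the counter. Origin on the counter under the screw's upright axis. Its throat opens towards its own -x: the foot slides in along its +x, under the pad (black rubber, round, 30 mm across, on the axis), up to the stop. Arm 34 mm wide, its top at 110 mm; spine and flange behind the stop reach x = +100 mm.
- stop_face (a point): Middle of the clamp's stop, a flat upright face 70 mm wide and 30 mm high that looks towards the throat (the clamp's -x), 30 mm past the screw's axis; this point is 15 mm above the counter.
- screw_axis (a point): On the screw's axis, 116 mm up. Clockwise from above lowers pad, crank and knob 24 mm a turn. The pad's height is not measured: its underside starts 16 to 31 mm above the counter, so 6 to 21 mm above the foot. Turning freely takes about 3 N at the knob (friction, which also keeps the screw tight; less shows when stopped). After contact the effort rises about 10 N per radian.
- knob_centre (a point): Centre of the crank's upright black knob, 23 mm thick, 46 mm high, spinning freely on its pin: a gripper can hold it and go round without turning. 60 mm from the screw's axis, at a bearing that varies widely, 169 to 184 mm up at the start, 163 at contact. Crank arm and hub: 21 mm and more below this centre, all else lower. Each newton above the free effort clamps with 16 N: 4 to 7 N is snug, 9 N too much.
- post_grip (a point): Centre of the stand's black rectangular post, 70 mm above the counter. The post is 30 mm (stand's x) by 26 mm (stand's y), rises to 102 mm above the counter (two tiny lugs above it to 113 mm), and stands 60 mm behind the stand's origin, 170 mm behind the foot's tip.
- stand: The loose scanner stand, about 0.4 to 0.75 kg: a grey-painted foot plate 220 x 70 x 10 mm (x, y, z) with a black upright post on it. Origin under the middle of the foot; x runs along the foot, towards the tip that goes into the clamp. Sliding it on the counter takes about 3 to 8 N.
- foot_tip (a point): Middle of the foot's front end face, half-way up its 10 mm thickness, 110 mm ahead of the stand's origin. Fully home it touches the clamp's stop.
- barcode_reader: Bystander: black hand-held scanner lying on the counter, 160 mm long, 36 mm high; origin under its handle's middle. Leave alone.
- stapler: Bystander: stapler, 130 x 34 x 36 mm, origin under its middle. Leave alone.
- paper_roll: Bystander: upright receipt paper roll, 58 mm across, 57 mm high, origin under its middle. Leave alone.
- pen_cup: Bystander: empty grey cup, 72 mm across, 85 mm high, origin under its middle. Leave alone.
- card_reader: Bystander: grey card reader lying flat, 150 x 75 x 24 mm, origin under its middle. Leave alone.
- ink_stamp: Bystander: hand stamp with a wooden grip, 60 x 36 mm, 66 mm high, origin under its middle. Leave alone.
- coin_tray: Bystander: black divided coin tray, 110 x 160 x 22 mm, origin under its middle. Leave alone.
Things that resemble listed ones, but are neither listed nor needed, are in the scene too. Leave any red look-alike of the stand alone.

How it is judged:
By the outcome, as a careful person would: the job done as asked, in the order asked, and still so for the second after the job is handed in, with the robot touching nothing.
It also fails if it takes over 72 s, if anything falls off the work surface, if the arm or the gripper's body presses on something with over 40 N, if the wrist force passes 120 N, or if a joint passes its speed limit or range.

## Working session

There is one attempt and no reset: what is moved stays moved. The work goes in short steps, Python scripts to look and compute and a tool call to move; the robot and the scene stay as the last step left them, time stands still between calls to the robot, and variables do not carry over. Pictures are saved under pics/ and viewed, about 8 in all and at most 12, crops included, and the job is handed in when it is done.

Besides the shell and the picture viewer there is one more tool, called after ">>>" as name(argument=value, ...) on one line, values as JSON. apply_moves: Moves the arm, as the interface text tells. Its arguments: {"type":"object","properties":{"rows":{"type":"array"},"grip_force":{"type":"number"}},"required":["rows"]}

```bash
mkdir -p pics
python3 - <<'E'
from bench import robot
import cv2,numpy as np
s=robot.get_state();print({k:np.round(v,4) for k,v in s.items()})
for n in("scene","top"):
    c=robot.capture(n);np.savez(f"{n}0.npz",**c)
    cv2.imwrite(f"pics/{n}0.png",cv2.resize(c["pixels"][...,::-1],(768,576),interpolation=cv2.INTER_CUBIC))
    print(n,np.round(c["camera_matrix"],1).tolist(),np.round(c["R"],3).tolist(),np.round(c["t"],3))
E
```

```text
{'time_s': np.float64(0.0), 'joint_pos': array([ 1.1596,  0.3536,  1.6341, -0.    ,  1.1552, -0.0024]), 'joint_velocities': array([-0.0015, -0.0012,  0.0001, -0.0014, -0.0007, -0.0004]), 'effort': array([ 4.00000e-04, -5.93841e+01, -3.34226e+01,  6.96000e-02,
        2.33000e-02, -1.00000e-04]), 'tcp_pos': array([0.2483, 0.5732, 0.302 ]), 'tool_rot': array([ 4.000e-04,  8.359e-01,  5.489e-01, -6.000e-04]), 'ft_force': array([ 0.3329, -0.2686, -0.1225]), 'moment': array([-0.0406,  0.0203, -0.0198]), 'gripper_width': np.float64(0.0918)}
scene [[393.9, 0.0, 252.1], [0.0, 393.9, 195.1], [0.0, 0.0, 1.0]] [[0.083, 0.996, -0.015], [0.661, -0.067, -0.747], [-0.746, 0.052, -0.664]] [ 0.016 -0.249  1.67 ]
top [[463.4, 0.0, 253.1], [0.0, 463.4, 191.4], [0.0, 0.0, 1.0]] [[-0.027, -1.0, -0.008], [-0.982, 0.028, -0.188], [0.188, 0.003, -0.982]] [-0.063  0.542  1.854]
```

View pics/top0.png

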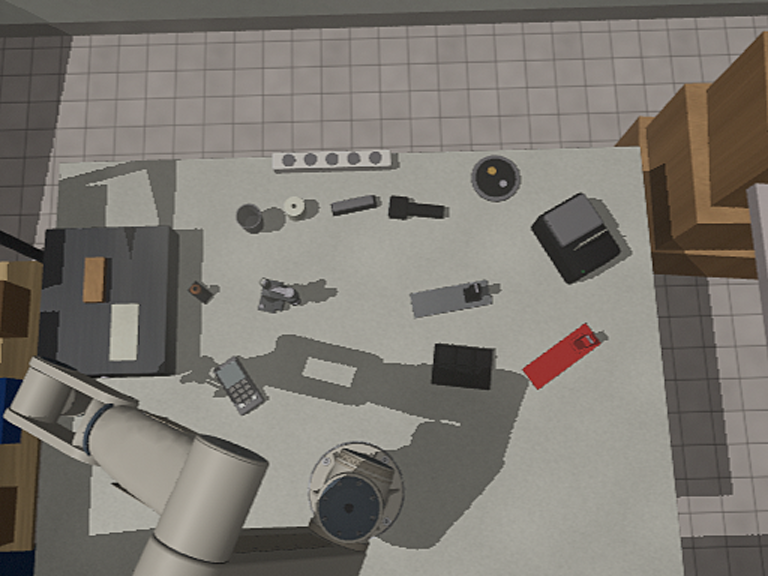

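View pics/scene0.png

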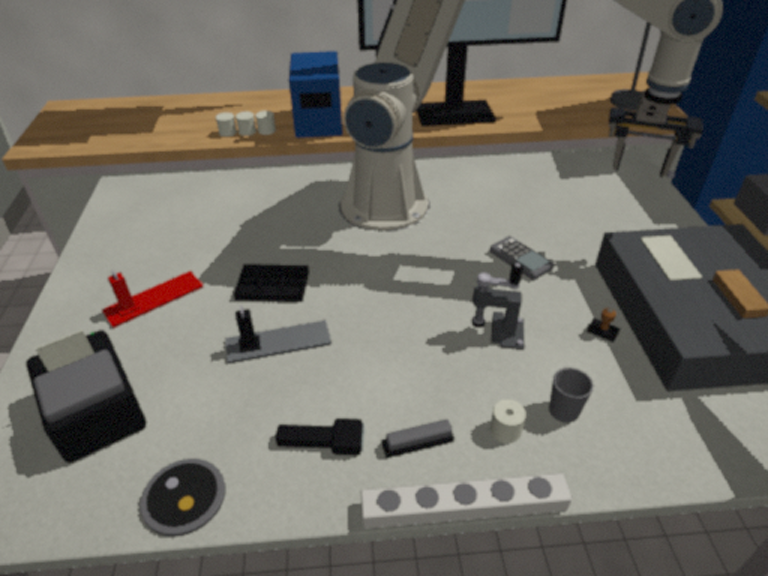

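The top view shows the grey stand at about (450,300), post at its right end (475,290), tip at the left end (412,305). The clamp is at about (278,295) with its throat facing right (world -y), and the knob is at about (290,293). In the scene view the throat also opens left, towards the stand. Next I measure both by depth.

```bash
cat > h.py <<'E'
import numpy as np,cv2
from scipy.spatial.transform import Rotation as Rn
def cloud(c,T=None):
    """HxWx3 world points. T: tool pose 4x4 for wrist"""
    d=c["depth"];K=c["camera_matrix"];v,u=np.mgrid[:d.shape[0],:d.shape[1]]
    P=np.stack([(u-K[0,2])/K[0,0]*d,(v-K[1,2])/K[1,1]*d,d],-1)
    if T is None: W=(P-c["t"])@c["R"]
    else:
        M=T@c["hand_eye"];W=P@M[:3,:3].T+M[:3,3]
    W[d<=0]=np.nan
    return W
def tool(s):
    T=np.eye(4);T[:3,:3]=Rn.from_quat(np.roll(s["tool_rot"],-1)).as_matrix();T[:3,3]=s["tcp_pos"];return T
def rect(p):
    (c,wh,a)=cv2.minAreaRect((p*1000).astype(np.float32)[:,None]);return np.round(c,1),np.round(wh,1),round(a,2)
E
python3 - <<'E'
from h import *
for n in("top","scene"):
    c=dict(np.load(f"{n}0.npz"));W=cloud(c)
    K=c["camera_matrix"]
    if n=="top":
        for (u,v) in [(450,300),(475,290),(278,295),(290,293),(412,305)]: print(u,v,np.round(W[int(v/1.5),int(u/1.5)],3))
    np.save(n+"W.npy",W)
W=np.load("topW.npy")
P=W.reshape(-1,3);P=P[np.isfinite(P).all(1)]
t=P[(P[:,2]<.003)&(abs(P[:,0]-.5)<.2)&(abs(P[:,1])<.3)];print("table z",np.median(t[:,2]))
E
```

```text
450 300 [ 0.507 -0.275 -0.001]
475 290 [ 0.515 -0.328  0.11 ]
278 295 [0.518 0.193 0.109]
290 293 [0.513 0.155 0.153]
412 305 [nan nan nan]
table z -0.0012380555094635638
```

Run:
```python
from h import *
for n in("top","scene"):
    P=np.load(n+"W.npy").reshape(-1,3);P=P[np.isfinite(P).all(1)]
    def sel(x0,x1,y0,y1,z0,z1):return P[(P[:,0]>x0)&(P[:,0]<x1)&(P[:,1]>y0)&(P[:,1]<y1)&(P[:,2]>z0)&(P[:,2]<z1)]
    f=sel(.43,.6,-.42,-.1,.005,.014);print(n,"foot",len(f),rect(f[:,:2]))
    f=sel(.43,.6,-.42,-.1,.094,.12);print("post",len(f),f.mean(0).round(3),rect(f[:,:2]))
    f=sel(.4,.62,.05,.32,.1,.118);print("armtop",len(f),f.mean(0).round(3),rect(f[:,:2]))
    f=sel(.4,.62,.05,.32,.12,.15);print("hub/arm",len(f),f.mean(0).round(3),rect(f[:,:2]))
    f=sel(.4,.62,.05,.32,.165,.25);print("knob",len(f),f.mean(0).round(3),f[:,2].max().round(3),rect(f[:,:2]) if len(f)>3 else'')
# colour-based foot edges in top
c=dict(np.load("top0.npz"));im=c["pixels"]
cv2.imwrite("pics/crop0.png",np.hstack([cv2.resize(im[170:225,160:235][...,::-1],None,fx=5,fy=5,interpolation=cv2.INTER_CUBIC),cv2.resize(im[170:225,265:340][...,::-1],None,fx=5,fy=5,interpolation=cv2.INTER_CUBIC)]))
```

```text
top foot 876 (array([ 513.9, -260. ]), array([318.9, 169.4]), 89.61)
post 49 [ 0.519 -0.333  0.104] (array([ 519.9, -333.8]), array([26.9, 28.6]), 13.98)
armtop 92 [0.515 0.191 0.11 ] (array([521.4, 186.5]), array([96.2, 34.6]), 74.46)
hub/arm 50 [0.518 0.174 0.142] (array([516.5, 177.7]), array([75.2, 32.9]), 84.57)
knob 30 [0.531 0.211 0.188] 0.203 (array([534.1, 212.3]), array([19.5, 22.6]), 88.43)
scene foot 983 (array([ 532.6, -271.2]), array([156.8, 240.1]), 17.2)
post 78 [ 0.526 -0.332  0.102] (array([ 523.4, -333.1]), array([26.1, 29.9]), 6.36)
armtop 278 [0.53  0.188 0.109] (array([526.7, 187.1]), array([95.9, 41.4]), 75.47)
hub/arm 126 [0.529 0.179 0.143] (array([530.5, 183.5]), array([82.9, 25.6]), 65.42)
knob 79 [0.543 0.212 0.183] 0.199 (array([540.4, 211.8]), array([21.8, 18. ]), 51.87)
```

View pics/crop0.png

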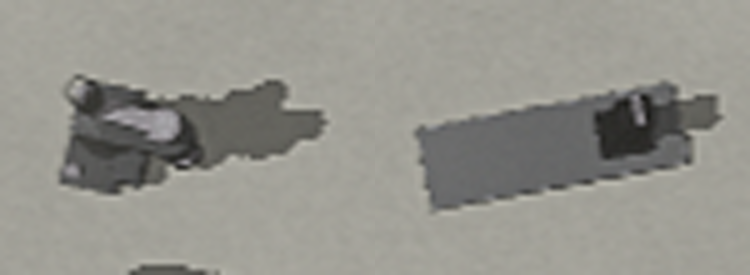

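```bash
cat >> h.py <<'E'
def plan(s,xyz,yaw=None,cap=41.7,tcap=7.1,nmin=1):
    """rows (tool shares) from measured pose to tcp xyz, tool-x heading yaw deg"""
    T=tool(s);y0=np.degrees(np.arctan2(T[1,0],T[0,0]));d=np.array(xyz)-T[:3,3]
    dy=0 if yaw is None else (yaw-y0+180)%360-180
    n=max(nmin,int(np.ceil(np.linalg.norm(d)*1000/cap)),int(np.ceil(abs(dy)/tcap)))
    print("from",T[:3,3].round(4),"yaw",round(y0,2),"d",d.round(4),"dyaw",round(dy,2),"n",n)
    for i in range(n):
        R=T[:3,:3].T@Rn.from_euler('z',-dy*i/n,degrees=True).as_matrix()
        v=R@d/n/.3
        print('{"x":%.3f,"y":%.3f,"z":%.3f,"twist":%.3f}'%(*v,-dy/n/60),end=',')
    print()
E
python3 - <<'E'
from h import *
from bench import robot
s=robot.get_state();c=robot.capture("wrist");print(c["hand_eye"].round(3),c["camera_matrix"].round(0).tolist())
plan(s,[.42,.15,.42],20)
E
```

```text
[[ 1.    -0.001  0.001  0.   ]
 [ 0.001  0.967  0.256 -0.072]
 [-0.001 -0.256  0.967 -0.082]
 [ 0.     0.     0.     1.   ]] [[301.0, 0.0, 262.0], [0.0, 301.0, 189.0], [0.0, 0.0, 1.0]]
from [0.2483 0.5732 0.3021] yaw 66.58 d [ 0.1717 -0.4232  0.1179] dyaw -46.58 n 12
{"x":-0.089,"y":0.090,"z":-0.033,"twist":0.065},{"x":-0.083,"y":0.096,"z":-0.033,"twist":0.065},{"x":-0.076,"y":0.102,"z":-0.033,"twist":0.065},{"x":-0.069,"y":0.107,"z":-0.033,"twist":0.065},{"x":-0.061,"y":0.111,"z":-0.033,"twist":0.065},{"x":-0.054,"y":0.115,"z":-0.033,"twist":0.065},{"x":-0.046,"y":0.118,"z":-0.033,"twist":0.065},{"x":-0.038,"y":0.121,"z":-0.033,"twist":0.065},{"x":-0.030,"y":0.123,"z":-0.033,"twist":0.065},{"x":-0.021,"y":0.125,"z":-0.033,"twist":0.065},{"x":-0.013,"y":0.126,"z":-0.033,"twist":0.065},{"x":-0.004,"y":0.127,"z":-0.033,"twist":0.065},
```

Run:
```python
from h import *
from bench import robot
plan(robot.get_state(),[.48,.20,.42],20)
```

```text
from [0.2483 0.5732 0.3021] yaw 66.58 d [ 0.2317 -0.3732  0.1179] dyaw -46.58 n 11
{"x":-0.076,"y":0.109,"z":-0.036,"twist":0.071},{"x":-0.068,"y":0.115,"z":-0.036,"twist":0.071},{"x":-0.059,"y":0.119,"z":-0.036,"twist":0.071},{"x":-0.050,"y":0.123,"z":-0.036,"twist":0.071},{"x":-0.041,"y":0.127,"z":-0.036,"twist":0.071},{"x":-0.031,"y":0.129,"z":-0.036,"twist":0.071},{"x":-0.022,"y":0.131,"z":-0.036,"twist":0.071},{"x":-0.012,"y":0.133,"z":-0.036,"twist":0.071},{"x":-0.002,"y":0.133,"z":-0.036,"twist":0.071},{"x":0.008,"y":0.133,"z":-0.036,"twist":0.071},{"x":0.018,"y":0.132,"z":-0.036,"twist":0.071},
```

>>> apply_moves(rows=[{"x":-0.076,"y":0.109,"z":-0.036,"twist":0.071},{"x":-0.068,"y":0.115,"z":-0.036,"twist":0.071},{"x":-0.059,"y":0.119,"z":-0.036,"twist":0.071},{"x":-0.05,"y":0.123,"z":-0.036,"twist":0.071},{"x":-0.041,"y":0.127,"z":-0.036,"twist":0.071},{"x":-0.031,"y":0.129,"z":-0.036,"twist":0.071},{"x":-0.022,"y":0.131,"z":-0.036,"twist":0.071},{"x":-0.012,"y":0.133,"z":-0.036,"twist":0.071},{"x":-0.002,"y":0.133,"z":-0.036,"twist":0.071},{"x":0.008,"y":0.133,"z":-0.036,"twist":0.071}])

```text
invalid input
```

>>> apply_moves(rows=[{"x":0.018,"y":0.132,"z":-0.036,"twist":0.071},{"x":0}])

```text
invalid input
```

Run:
```python
from h import *
from bench import robot
s=robot.get_state();c=robot.capture("wrist")
print(s["time_s"],s["tcp_pos"].round(4),s["tool_rot"].round(4))
W=cloud(c,tool(s));np.save("w1.npy",W)
cv2.imwrite("pics/w1.png",cv2.resize(c["pixels"][...,::-1],(768,576),interpolation=cv2.INTER_CUBIC))
P=W.reshape(-1,3);P=P[np.isfinite(P).all(1)]
print("table",np.median(P[abs(P[:,2])<.01][:,2]))
def sel(x0,x1,y0,y1,z0,z1):return P[(P[:,0]>x0)&(P[:,0]<x1)&(P[:,1]>y0)&(P[:,1]<y1)&(P[:,2]>z0)&(P[:,2]<z1)]
for n,a,b in (("base",.02,.034),("armtop",.104,.114),("hub",.12,.158),("knob",.165,.25),("knobtop",.190,.25)):
    f=sel(.4,.64,.05,.34,a,b)
    if len(f)>4: print(n,len(f),f.mean(0).round(4),f[:,2].max().round(3),rect(f[:,:2]))
```

```text
0.15 [0.2483 0.5732 0.3021] [ 3.000e-04  8.359e-01  5.489e-01 -5.000e-04]
table 0.00019399699667232984
```

View pics/w1.png

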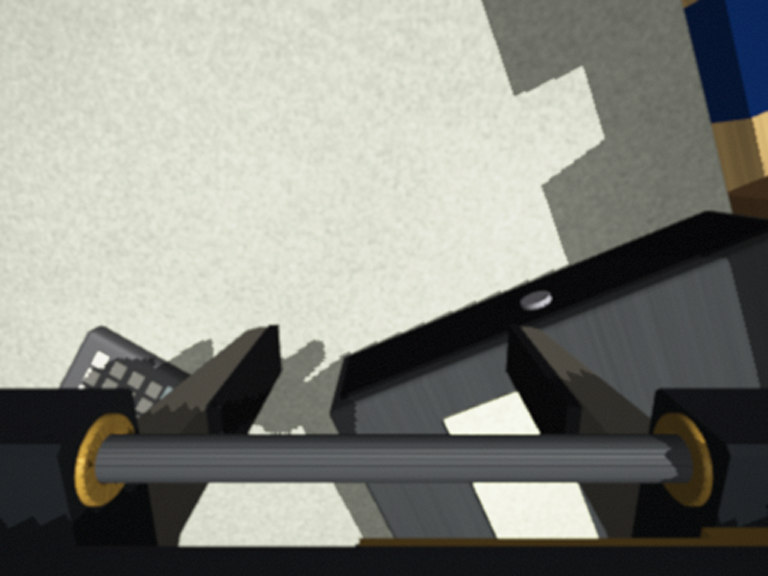

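The view shows fingers filling the lower half. Objects should sit on the tool's -y side. The move was probably refused because the rows lacked the gripper key.

```bash
sed -i 's/"twist":%.3f}/"twist":%.3f,"gripper":0}/' h.py
python3 - <<'E'
from h import *
from bench import robot
plan(robot.get_state(),[.53,.12,.42],20)
E
```

```text
from [0.2484 0.5733 0.3022] yaw 66.58 d [ 0.2816 -0.4533  0.1178] dyaw -46.58 n 14
{"x":-0.072,"y":0.104,"z":-0.028,"twist":0.055,"gripper":0},{"x":-0.066,"y":0.108,"z":-0.028,"twist":0.055,"gripper":0},{"x":-0.060,"y":0.112,"z":-0.028,"twist":0.055,"gripper":0},{"x":-0.053,"y":0.115,"z":-0.028,"twist":0.055,"gripper":0},{"x":-0.046,"y":0.118,"z":-0.028,"twist":0.055,"gripper":0},{"x":-0.039,"y":0.121,"z":-0.028,"twist":0.055,"gripper":0},{"x":-0.032,"y":0.123,"z":-0.028,"twist":0.055,"gripper":0},{"x":-0.025,"y":0.125,"z":-0.028,"twist":0.055,"gripper":0},{"x":-0.018,"y":0.126,"z":-0.028,"twist":0.055,"gripper":0},{"x":-0.011,"y":0.127,"z":-0.028,"twist":0.055,"gripper":0},{"x":-0.003,"y":0.127,"z":-0.028,"twist":0.055,"gripper":0},{"x":0.004,"y":0.127,"z":-0.028,"twist":0.055,"gripper":0},{"x":0.011,"y":0.127,"z":-0.028,"twist":0.055,"gripper":0},{"x":0.019,"y":0.126,"z":-0.028,"twist":0.055,"gripper":0},
```

>>> apply_moves(rows=[{"x":-0.072,"y":0.104,"z":-0.028,"twist":0.055,"gripper":0},{"x":-0.066,"y":0.108,"z":-0.028,"twist":0.055,"gripper":0},{"x":-0.06,"y":0.112,"z":-0.028,"twist":0.055,"gripper":0},{"x":-0.053,"y":0.115,"z":-0.028,"twist":0.055,"gripper":0},{"x":-0.046,"y":0.118,"z":-0.028,"twist":0.055,"gripper":0},{"x":-0.039,"y":0.121,"z":-0.028,"twist":0.055,"gripper":0},{"x":-0.032,"y":0.123,"z":-0.028,"twist":0.055,"gripper":0},{"x":-0.025,"y":0.125,"z":-0.028,"twist":0.055,"gripper":0},{"x":-0.018,"y":0.126,"z":-0.028,"twist":0.055,"gripper":0},{"x":-0.011,"y":0.127,"z":-0.028,"twist":0.055,"gripper":0}])

```text
time_s: 1.03
tcp_pos: [0.4503, 0.24, 0.3859]
tool_rot: [0.001, 0.959, 0.282, -0.002]
ft_force: [1.3, -0.5, 0.1]
gripper_width: 0.0919
```

>>> apply_moves(rows=[{"x":-0.003,"y":0.127,"z":-0.028,"twist":0.055,"gripper":0},{"x":0.004,"y":0.127,"z":-0.028,"twist":0.055,"gripper":0},{"x":0.011,"y":0.127,"z":-0.028,"twist":0.055,"gripper":0},{"x":0.019,"y":0.126,"z":-0.028,"twist":0.055,"gripper":0},{"x":0,"y":0,"z":0,"twist":0,"gripper":0}])

```text
time_s: 1.45
tcp_pos: [0.5341, 0.0967, 0.4233]
tool_rot: [0.002, 0.987, 0.16, 0.0]
ft_force: [-0.7, 0.4, -0.0]
gripper_width: 0.0915
```

```bash
cat > look.py <<'E'
import sys
from h import *
from bench import robot
n=sys.argv[1]
s=robot.get_state();c=robot.capture("wrist")
print(s["time_s"],s["tcp_pos"].round(4),s["tool_rot"].round(4))
W=cloud(c,tool(s));np.savez(n+".npz",W=W,T=tool(s),**c)
cv2.imwrite(f"pics/{n}.png",cv2.resize(c["pixels"][...,::-1],(768,576),interpolation=cv2.INTER_CUBIC))
E
python3 look.py w2
python3 - <<'E'
from h import *
W=np.load("w2.npz")["W"]
P=W.reshape(-1,3);P=P[np.isfinite(P).all(1)]
print("table",np.median(P[abs(P[:,2])<.01][:,2]))
def sel(x0,x1,y0,y1,z0,z1):return P[(P[:,0]>x0)&(P[:,0]<x1)&(P[:,1]>y0)&(P[:,1]<y1)&(P[:,2]>z0)&(P[:,2]<z1)]
for n,a,b in (("base",.02,.034),("armtop",.104,.114),("hub",.12,.158),("knob",.165,.25),("knobtop",.190,.25)):
    f=sel(.4,.64,.05,.34,a,b)
    if len(f)>4: print(n,len(f),f.mean(0).round(4),f[:,2].max().round(3),rect(f[:,:2]))
E
```

```text
1.45 [0.5341 0.0967 0.4233] [0.0022 0.9871 0.1602 0.    ]
table 0.00020043769602312578
base 327 [0.5234 0.2005 0.0301] 0.033 (array([525.3, 200.1]), array([24. , 70.1]), 75.89)
armtop 681 [0.521  0.2049 0.11  ] 0.114 (array([523.2, 192.6]), array([91.3, 35.1]), 74.5)
hub 1026 [0.5214 0.1777 0.1507] 0.158 (array([525.2, 185.1]), array([83.1, 26.7]), 68.07)
knob 350 [0.5335 0.2131 0.1904] 0.198 (array([534.7, 215.2]), array([22.3, 21.7]), 19.22)
knobtop 252 [0.5343 0.2146 0.1953] 0.198 (array([534.7, 215.3]), array([22.2, 21.5]), 19.22)
```

View pics/w2.png

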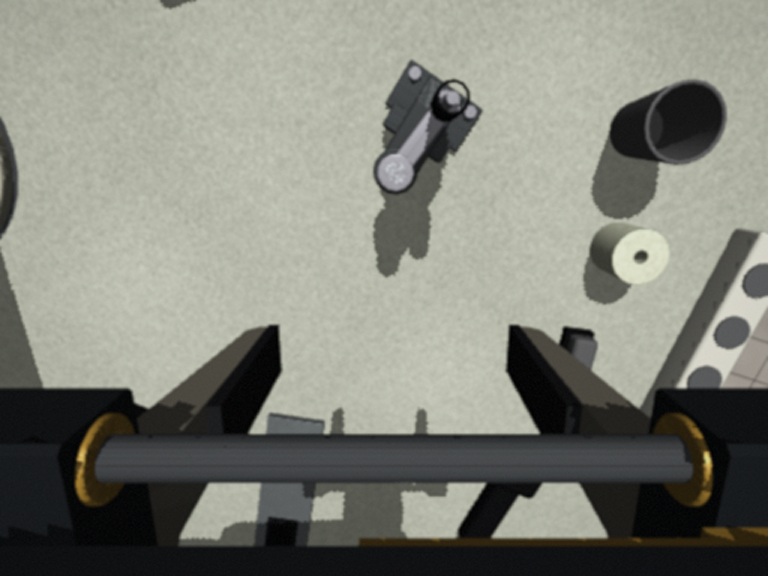

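The wrist view shows the clamp at (420,125): hub disc at (395,172), knob at (450,98) over the spine, throat facing down towards the stand. The pen cup and paper roll are off to the right. Now I fit axis and heading.

Run:
```python
from h import *
from scipy.optimize import least_squares
D=np.load("w2.npz");W=D["W"]
P=W.reshape(-1,3);P=P[np.isfinite(P).all(1)]
def sel(x0,x1,y0,y1,z0,z1):return P[(P[:,0]>x0)&(P[:,0]<x1)&(P[:,1]>y0)&(P[:,1]<y1)&(P[:,2]>z0)&(P[:,2]<z1)]
hub=sel(.45,.58,.11,.26,.118,.165)
print(np.histogram(hub[:,2],np.arange(.118,.167,.004)))
h=sel(.45,.58,.11,.178,.145,.165)
print("hub top part",len(h),cv2.minEnclosingCircle((h[:,:2]*1000).astype(np.float32)), h[:,2].mean())
hull=cv2.convexHull((h[:,:2]*1000).astype(np.float32))[:,0];e=hull[hull[:,1]<160]
r=least_squares(lambda p:np.hypot(e[:,0]-p[0],e[:,1]-p[1])-p[2],[515,160,15]);print("circle",r.x.round(1),len(e))
for n,a,b in(("base",.02,.034),("flange",.006,.02),("arm",.104,.114)):
    f=sel(.4,.64,.1,.34,a,b)[:,:2]*1000
    for th in(74.5,75.2,76,77):
        u=np.array([np.cos(np.radians(th)),np.sin(np.radians(th))]);v=np.array([-u[1],u[0]])
        d=f-np.array([514.8,159.4])
        print(n,th,"x",np.percentile(d@u,[0,2,50,98,100]).round(1),"y",np.percentile(d@v,[0,2,50,98,100]).round(1))
c=D["pixels"][30:150,230:350];cv2.imwrite("pics/w2c.png",cv2.resize(c[...,::-1],(600,600),interpolation=cv2.INTER_CUBIC))
```

```text
(array([  2,   0,   0,   0,   0,   0,   1, 512, 468,  45,  12,  10]), array([0.118, 0.122, 0.126, 0.13 , 0.134, 0.138, 0.142, 0.146, 0.15 ,
       0.154, 0.158, 0.162, 0.166]))
hub top part 554 ((518.0836181640625, 162.39859008789062), 18.218006134033203) 0.1521759668734769
circle [514.8 159.   13.4] 11
base 74.5 x [29.4 30.2 41.8 53.5 54.7] y [-34.2 -33.4  21.3  35.1  35.9]
base 75.2 x [29.8 30.4 41.9 53.4 54.4] y [-34.8 -33.9  20.7  34.5  35.3]
base 76 x [30.  30.3 41.9 53.4 54. ] y [-35.4 -34.5  20.2  33.9  34.7]
base 77 x [29.5 30.3 42.  53.5 54.4] y [-36.2 -35.3  19.5  33.2  34. ]
flange 74.5 x [ 29.4  51.5  76.6  99.2 100.9] y [-43.8 -42.4  23.9  45.3  46.6]
flange 75.2 x [ 29.8  51.4  76.6  99.2 100.4] y [-44.4 -43.3  22.9  44.4  45.4]
flange 76 x [ 30.   51.6  76.6  99.3 100.3] y [-45.3 -44.3  21.8  43.4  44.5]
flange 77 x [ 29.5  51.7  76.6  99.4 100.9] y [-46.8 -45.6  20.5  42.2  43.6]
arm 74.5 x [-11.5  13.9  45.   78.6  79.8] y [-16.8 -16.   10.3  17.6  18.4]
arm 75.2 x [-11.7  13.9  45.1  78.5  79.9] y [-17.  -16.4   9.7  17.   18.4]
arm 76 x [-11.9  13.9  45.   78.5  80. ] y [-17.5 -16.9   9.   16.4  18.4]
arm 77 x [-12.1  13.9  45.1  78.4  80.1] y [-18.7 -17.6   8.2  15.6  18.5]
```

View pics/w2c.png

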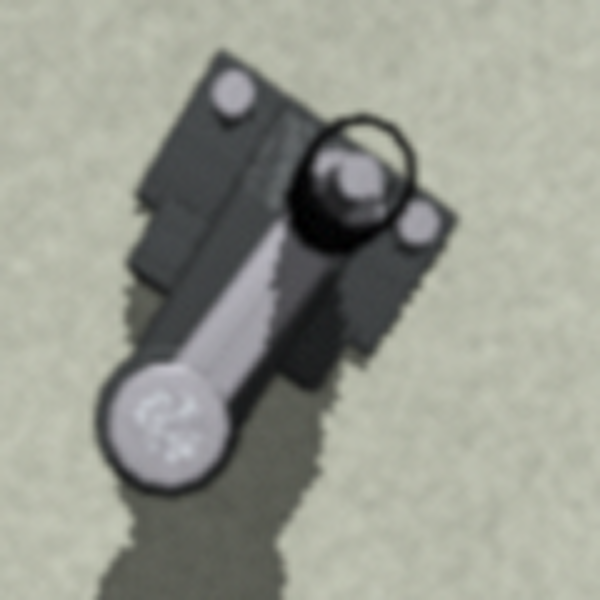

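Clamp: axis (0.5148,0.1592), heading about 75.8°, knob 59.4 mm away at bearing 70°, height 0.1745. Sizes agree: stop at 30, width 70, flange end at 100 mm. Next I look at the stand.

Run:
```python
from h import *
from bench import robot
plan(robot.get_state(),[.53,-.39,.36],11)
```

```text
from [0.5327 0.0985 0.4225] yaw 18.57 d [-0.0027 -0.4885 -0.0625] dyaw -7.57 n 12
{"x":-0.044,"y":0.128,"z":0.018,"twist":0.011,"gripper":0},{"x":-0.042,"y":0.129,"z":0.018,"twist":0.011,"gripper":0},{"x":-0.041,"y":0.129,"z":0.018,"twist":0.011,"gripper":0},{"x":-0.040,"y":0.130,"z":0.018,"twist":0.011,"gripper":0},{"x":-0.038,"y":0.130,"z":0.018,"twist":0.011,"gripper":0},{"x":-0.037,"y":0.131,"z":0.018,"twist":0.011,"gripper":0},{"x":-0.035,"y":0.131,"z":0.018,"twist":0.011,"gripper":0},{"x":-0.034,"y":0.131,"z":0.018,"twist":0.011,"gripper":0},{"x":-0.032,"y":0.132,"z":0.018,"twist":0.011,"gripper":0},{"x":-0.031,"y":0.132,"z":0.018,"twist":0.011,"gripper":0},{"x":-0.030,"y":0.132,"z":0.018,"twist":0.011,"gripper":0},{"x":-0.028,"y":0.133,"z":0.018,"twist":0.011,"gripper":0},
```

>>> apply_moves(rows=[{"x":-0.044,"y":0.128,"z":0.018,"twist":0.011,"gripper":0},{"x":-0.042,"y":0.129,"z":0.018,"twist":0.011,"gripper":0},{"x":-0.041,"y":0.129,"z":0.018,"twist":0.011,"gripper":0},{"x":-0.04,"y":0.13,"z":0.018,"twist":0.011,"gripper":0},{"x":-0.038,"y":0.13,"z":0.018,"twist":0.011,"gripper":0},{"x":-0.037,"y":0.131,"z":0.018,"twist":0.011,"gripper":0},{"x":-0.035,"y":0.131,"z":0.018,"twist":0.011,"gripper":0},{"x":-0.034,"y":0.131,"z":0.018,"twist":0.011,"gripper":0},{"x":-0.032,"y":0.132,"z":0.018,"twist":0.011,"gripper":0},{"x":-0.031,"y":0.132,"z":0.018,"twist":0.011,"gripper":0}])

```text
time_s: 2.33
tcp_pos: [0.5305, -0.3049, 0.3634]
tool_rot: [-0.003, 0.993, 0.114, -0.001]
ft_force: [1.4, -0.6, -0.5]
gripper_width: 0.0918
```

>>> apply_moves(rows=[{"x":-0.03,"y":0.132,"z":0.018,"twist":0.011,"gripper":0},{"x":-0.02,"y":0.09,"z":0.018,"twist":0.011,"gripper":0},{"x":0,"y":0,"z":0,"twist":0,"gripper":0},{"x":0,"y":0,"z":0,"twist":0,"gripper":0}])

```text
time_s: 2.67
tcp_pos: [0.5299, -0.3785, 0.3473]
tool_rot: [-0.005, 0.995, 0.102, -0.003]
ft_force: [0.2, 0.3, -0.6]
gripper_width: 0.0919
```

```bash
python3 look.py w3
python3 - <<'E'
from h import *
D=np.load("w3.npz");W=D["W"];P=W.reshape(-1,3);P=P[np.isfinite(P).all(1)]
def sel(x0,x1,y0,y1,z0,z1):return P[(P[:,0]>x0)&(P[:,0]<x1)&(P[:,1]>y0)&(P[:,1]<y1)&(P[:,2]>z0)&(P[:,2]<z1)]
for n,a,b in(("foot",.006,.014),("post",.096,.106),("all",.006,.12)):
    f=sel(.43,.6,-.42,-.12,a,b)
    if len(f)>3:print(n,len(f),f.mean(0).round(4),rect(f[:,:2]),cv2.boxPoints(cv2.minAreaRect((f[:,:2]*1000).astype(np.float32)[:,None])).round(1).tolist())
E
```

```text
2.6667 [ 0.5299 -0.3785  0.3473] [-0.0047  0.9948  0.1019 -0.0026]
foot 7801 [ 0.5094 -0.263   0.0103] (array([ 511.6, -277.4]), array([ 70.1, 212.2]), 8.94) [[460.5, -178.0], [493.5, -387.70001220703125], [562.7000122070312, -376.79998779296875], [529.7999877929688, -167.1999969482422]]
post 560 [ 0.5202 -0.3326  0.1018] (array([ 520.3, -333.1]), array([25.9, 30. ]), 8.89) [[505.20001220703125, -320.29998779296875], [509.79998779296875, -350.0], [535.5, -346.0], [530.7999877929688, -316.29998779296875]]
all 8820 [ 0.5106 -0.2707  0.0178] (array([ 511.6, -277.4]), array([ 70.1, 212.2]), 8.94) [[460.5, -178.0], [493.5, -387.70001220703125], [562.7000122070312, -376.79998779296875], [529.7999877929688, -167.1999969482422]]
```

View pics/w3.png

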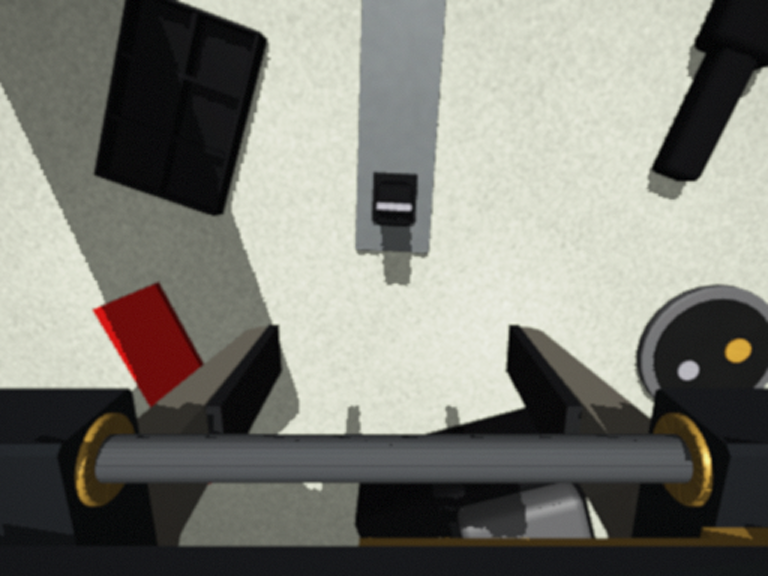

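The view shows the stand's post top at (395,200), foot running up to the top edge. The coin tray is at left, the barcode reader at right, and the red look-alike and round tray sit near the fingers. Measured post centre is (520.3,-333.1) mm, z 0.102, with foot heading 98.9°; width 70.1 and post 25.9x30 match the given sizes. Next I check obstacles under the gripper and along the slide.

Run:
```python
from h import *
from bench import robot
Q=[np.load("topW.npy").reshape(-1,3),np.load("sceneW.npy").reshape(-1,3)]+[np.load(f"{n}.npz")["W"].reshape(-1,3) for n in("w2","w3")]
g=Q[:2]
P=np.vstack(g);P=P[np.isfinite(P).all(1)&(P[:,2]>.006)&(P[:,2]<.3)]
def inbox(c,th,x0,x1,hy):
    u=np.array([np.cos(th),np.sin(th)]);d=P[:,:2]-c;a=d@u;b=d@[-u[1],u[0]]
    return P[(a>x0)&(a<x1)&(abs(b)<hy)]
r=np.radians
f=inbox([.5203,-.3331],r(98.94),-.09,-.055,.12);print("behind post",f[f[:,2]>.05].round(2)[:6])
f=inbox([.5203,-.3331],r(98.94),-.06,.06,.13);f=f[f[:,2]>.03];u=f[abs(f[:,0]-.52)>.03];print("near fingers",u.round(2)[:6])
t=P[(P[:,0]>.2)&(P[:,0]<.45)&(P[:,1]>-.45)&(P[:,1]<-.1)&(P[:,2]<.04)];print("tray",t.min(0).round(3),t.max(0).round(3))
A=np.array([.5203,-.3331]);B=np.array([.4633,-.0444])
for k in np.linspace(0,1,11):
    f=inbox(A+(B-A)*k,r(98.94+(75.8-98.94)*k),-.06,.18,.047)
    f=f[~((f[:,1]<-.15)&(f[:,0]>.44))]
    print(round(k,1),len(f),f[:3].round(3).tolist())
plan(robot.get_state(),[.5203,-.3331,.22],8.94)
```

```text
behind post []
near fingers []
tray [ 0.2   -0.45   0.006] [ 0.449 -0.1    0.035]
0.0 0 []
0.1 20 [[0.535, -0.145, 0.007], [0.531, -0.132, 0.007], [0.527, -0.132, 0.007]]
0.2 49 [[0.541, -0.116, 0.007], [0.537, -0.099, 0.007], [0.535, -0.145, 0.007]]
0.3 69 [[0.544, -0.12, 0.009], [0.541, -0.065, 0.01], [0.541, -0.086, 0.008]]
0.4 98 [[0.544, -0.12, 0.009], [0.541, -0.065, 0.01], [0.541, -0.086, 0.008]]
0.5 120 [[0.541, -0.065, 0.01], [0.541, -0.086, 0.008], [0.541, -0.116, 0.007]]
0.6 147 [[0.547, 0.014, 0.013], [0.541, -0.065, 0.01], [0.539, -0.006, 0.007]]
0.7 171 [[0.539, -0.006, 0.007], [0.538, -0.031, 0.01], [0.538, -0.044, 0.008]]
0.8 189 [[0.541, 0.053, 0.007], [0.537, 0.057, 0.007], [0.535, 0.002, 0.007]]
0.9 195 [[0.548, 0.089, 0.02], [0.549, 0.082, 0.013], [0.541, 0.053, 0.007]]
1.0 200 [[0.539, 0.112, 0.006], [0.538, 0.099, 0.007], [0.538, 0.095, 0.009]]
from [ 0.5299 -0.378   0.3472] yaw 11.74 d [-0.0096  0.0449 -0.1272] dyaw -2.8 n 4
{"x":0.000,"y":-0.037,"z":0.106,"twist":0.012,"gripper":0},{"x":-0.000,"y":-0.037,"z":0.106,"twist":0.012,"gripper":0},{"x":-0.001,"y":-0.037,"z":0.106,"twist":0.012,"gripper":0},{"x":-0.001,"y":-0.037,"z":0.106,"twist":0.012,"gripper":0},
```

>>> apply_moves(rows=[{"x":0,"y":-0.037,"z":0.106,"twist":0.012,"gripper":0},{"x":0,"y":-0.037,"z":0.106,"twist":0.012,"gripper":0},{"x":0,"y":-0.037,"z":0.106,"twist":0.012,"gripper":0},{"x":0,"y":-0.03,"z":0.07,"twist":0.01,"gripper":0},{"x":0,"y":0,"z":0,"twist":0,"gripper":0}])

```text
time_s: 3.13
tcp_pos: [0.5239, -0.3255, 0.231]
tool_rot: [-0.004, 0.997, 0.082, -0.0]
ft_force: [0.4, 0.5, 0.1]
gripper_width: 0.0917
```

Run:
```python
from h import *
from bench import robot
s=robot.get_state();print(s["tool_rot"].round(4));plan(s,[.5203,-.3331,.142],8.94)
```

```text
[-3.500e-03  9.967e-01  8.150e-02 -2.000e-04]
from [ 0.5239 -0.3255  0.231 ] yaw 9.35 d [-0.0036 -0.0076 -0.089 ] dyaw -0.41 n 3
{"x":-0.005,"y":0.008,"z":0.099,"twist":0.002,"gripper":0},{"x":-0.005,"y":0.008,"z":0.099,"twist":0.002,"gripper":0},{"x":-0.005,"y":0.008,"z":0.099,"twist":0.002,"gripper":0},
```

>>> apply_moves(rows=[{"x":-0.01,"y":0.022,"z":0.07,"twist":0.006,"gripper":0},{"x":0,"y":0,"z":0.09,"twist":0,"gripper":0},{"x":0,"y":0,"z":0.06,"twist":0,"gripper":0},{"x":0,"y":0,"z":0.03,"twist":0,"gripper":0},{"x":0,"y":0,"z":0,"twist":0,"gripper":0},{"x":0,"y":0,"z":0,"twist":0,"gripper":0}])

```text
time_s: 3.63
tcp_pos: [0.5274, -0.3257, 0.1614]
tool_rot: [-0.002, 0.996, 0.085, 0.003]
ft_force: [-0.2, -0.6, 0.2]
gripper_width: 0.0917
```

Run:
```python
from h import *
from bench import robot
s=robot.get_state();print(s["tool_rot"].round(4));plan(s,[.5203,-.3331,.142],8.94)
```

```text
[-0.0021  0.9964  0.0851  0.0027]
from [ 0.5274 -0.3257  0.1614] yaw 9.76 d [-0.0071 -0.0074 -0.0194] dyaw -0.82 n 1
{"x":-0.028,"y":0.020,"z":0.064,"twist":0.014,"gripper":0},
```

>>> apply_moves(rows=[{"x":-0.028,"y":0.02,"z":0.03,"twist":0.014,"gripper":0},{"x":0,"y":0,"z":0.02,"twist":0,"gripper":0},{"x":0,"y":0,"z":0,"twist":0,"gripper":0}])

```text
time_s: 3.88
tcp_pos: [0.5217, -0.3342, 0.1494]
tool_rot: [-0.0, 0.997, 0.078, 0.005]
ft_force: [-0.6, 0.2, -0.3]
gripper_width: 0.0923
```

Run:
```python
from h import *
from bench import robot
s=robot.get_state();print(s["tool_rot"].round(4));plan(s,[.5203,-.3331,.142],8.94)
```

```text
[-3.000e-04  9.969e-01  7.790e-02  5.100e-03]
from [ 0.5217 -0.3342  0.1494] yaw 8.93 d [-0.0014  0.0011 -0.0074] dyaw 0.01 n 1
{"x":-0.004,"y":-0.004,"z":0.025,"twist":-0.000,"gripper":0},
```

>>> apply_moves(rows=[{"x":-0.004,"y":-0.004,"z":0.022,"twist":0,"gripper":0},{"x":0,"y":0,"z":0,"twist":0,"gripper":1},{"x":0,"y":0,"z":0,"twist":0,"gripper":1},{"x":0,"y":0,"z":0,"twist":0,"gripper":1},{"x":0,"y":0,"z":0,"twist":0,"gripper":1},{"x":0,"y":0,"z":0,"twist":0,"gripper":1},{"x":0,"y":0,"z":0,"twist":0,"gripper":1}], grip_force=40)

```text
time_s: 4.47
tcp_pos: [0.5205, -0.3341, 0.1434]
tool_rot: [0.0, 0.997, 0.077, 0.006]
ft_force: [-0.1, 0.2, 0.0]
gripper_width: 0.0538
```

```bash
sed -i 's/"gripper":0}/"gripper":1}/' h.py
python3 - <<'E'
from h import *
from bench import robot
s=robot.get_state();print(s["tool_rot"].round(4),s["gripper_width"],s["ft_force"].round(2));plan(s,[.4633,-.0444,s["tcp_pos"][2]],-14.2,cap=20)
E
```

```text
[2.00e-04 9.97e-01 7.72e-02 5.80e-03] 0.053836630246051495 [-0.06  0.16  0.03]
from [ 0.5205 -0.3341  0.1434] yaw 8.86 d [-0.0572  0.2897  0.    ] dyaw -23.06 n 15
{"x":-0.003,"y":-0.066,"z":-0.000,"twist":0.026,"gripper":1},{"x":-0.004,"y":-0.065,"z":-0.000,"twist":0.026,"gripper":1},{"x":-0.006,"y":-0.065,"z":-0.000,"twist":0.026,"gripper":1},{"x":-0.008,"y":-0.065,"z":-0.000,"twist":0.026,"gripper":1},{"x":-0.010,"y":-0.065,"z":-0.000,"twist":0.026,"gripper":1},{"x":-0.011,"y":-0.065,"z":-0.000,"twist":0.026,"gripper":1},{"x":-0.013,"y":-0.064,"z":-0.000,"twist":0.026,"gripper":1},{"x":-0.015,"y":-0.064,"z":-0.000,"twist":0.026,"gripper":1},{"x":-0.017,"y":-0.063,"z":-0.000,"twist":0.026,"gripper":1},{"x":-0.018,"y":-0.063,"z":-0.000,"twist":0.026,"gripper":1},{"x":-0.020,"y":-0.063,"z":-0.000,"twist":0.026,"gripper":1},{"x":-0.022,"y":-0.062,"z":-0.000,"twist":0.026,"gripper":1},{"x":-0.023,"y":-0.061,"z":-0.000,"twist":0.026,"gripper":1},{"x":-0.025,"y":-0.061,"z":-0.000,"twist":0.026,"gripper":1},{"x":-0.027,"y":-0.060,"z":-0.000,"twist":0.026,"gripper":1},
```

Still closing (about 76 mm/s), so I give it more rows.

>>> apply_moves(rows=[{"x":0,"y":0,"z":0,"twist":0,"gripper":1},{"x":0,"y":0,"z":0,"twist":0,"gripper":1},{"x":0,"y":0,"z":0,"twist":0,"gripper":1},{"x":0,"y":0,"z":0,"twist":0,"gripper":1},{"x":0,"y":0,"z":0,"twist":0,"gripper":1},{"x":0,"y":0,"z":0,"twist":0,"gripper":1}])

```text
time_s: 4.97
tcp_pos: [0.5201, -0.3342, 0.1439]
tool_rot: [0.0, 0.997, 0.078, 0.005]
ft_force: [0.5, -1.0, 1.2]
gripper_width: 0.0258
```

Run:
```python
from h import *
from bench import robot
s=robot.get_state();print(s["time_s"],s["tcp_pos"],s["tool_rot"].round(4),s["gripper_width"],s["ft_force"].round(2),s["moment"].round(2))
```

```text
4.9667 [ 0.52012684 -0.33423433  0.14390577] [5.000e-04 9.969e-01 7.800e-02 5.200e-03] 0.025808486176700483 [ 0.53 -0.96  1.23] [-0.2   0.2   0.12]
```

>>> apply_moves(rows=[{"x":-0.003,"y":-0.065,"z":0,"twist":0.026,"gripper":1},{"x":-0.004,"y":-0.065,"z":0,"twist":0.026,"gripper":1},{"x":-0.006,"y":-0.065,"z":0,"twist":0.026,"gripper":1},{"x":-0.008,"y":-0.065,"z":0,"twist":0.026,"gripper":1},{"x":-0.01,"y":-0.065,"z":0,"twist":0.026,"gripper":1},{"x":-0.011,"y":-0.065,"z":0,"twist":0.026,"gripper":1}])

```text
time_s: 5.47
tcp_pos: [0.4997, -0.2212, 0.1444]
tool_rot: [0.004, 1.0, -0.009, 0.009]
ft_force: [0.4, -3.3, 1.1]
gripper_width: 0.0259
```

Run:
```python
from h import *
from bench import robot
s=robot.get_state();print(s["tool_rot"].round(4),s["gripper_width"],s["ft_force"].round(2),s["moment"].round(2));plan(s,[.4633,-.0444,.144],-14.2,cap=20)
```

```text
[ 0.0036  0.9999 -0.0088  0.0093] 0.025869086848495326 [ 0.41 -3.3   1.07] [0.03 0.26 0.06]
from [ 0.4997 -0.2212  0.1444] yaw -1.0 d [-0.0364  0.1768 -0.0004] dyaw -13.2 n 10
{"x":-0.013,"y":-0.059,"z":-0.001,"twist":0.022,"gripper":1},{"x":-0.014,"y":-0.058,"z":-0.001,"twist":0.022,"gripper":1},{"x":-0.016,"y":-0.058,"z":-0.001,"twist":0.022,"gripper":1},{"x":-0.017,"y":-0.058,"z":-0.001,"twist":0.022,"gripper":1},{"x":-0.018,"y":-0.057,"z":-0.001,"twist":0.022,"gripper":1},{"x":-0.020,"y":-0.057,"z":-0.001,"twist":0.022,"gripper":1},{"x":-0.021,"y":-0.056,"z":-0.001,"twist":0.022,"gripper":1},{"x":-0.022,"y":-0.056,"z":-0.001,"twist":0.022,"gripper":1},{"x":-0.024,"y":-0.055,"z":-0.001,"twist":0.022,"gripper":1},{"x":-0.025,"y":-0.055,"z":-0.001,"twist":0.022,"gripper":1},
```

>>> apply_moves(rows=[{"x":-0.013,"y":-0.059,"z":0,"twist":0.022,"gripper":1},{"x":-0.014,"y":-0.058,"z":0,"twist":0.022,"gripper":1},{"x":-0.016,"y":-0.058,"z":0,"twist":0.022,"gripper":1},{"x":-0.017,"y":-0.058,"z":0,"twist":0.022,"gripper":1},{"x":-0.018,"y":-0.057,"z":0,"twist":0.022,"gripper":1},{"x":-0.02,"y":-0.057,"z":0,"twist":0.022,"gripper":1},{"x":-0.021,"y":-0.056,"z":0,"twist":0.022,"gripper":1},{"x":-0.022,"y":-0.045,"z":0,"twist":0.02,"gripper":1},{"x":0,"y":0,"z":0,"twist":0,"gripper":1}])

```text
time_s: 6.22
tcp_pos: [0.472, -0.0766, 0.1445]
tool_rot: [0.003, 0.994, -0.106, 0.014]
ft_force: [0.6, 0.4, -3.9]
gripper_width: 0.0257
```

```bash
python3 look.py w4
python3 - <<'E'
from h import *
from bench import robot
s=robot.get_state();print(s["tool_rot"].round(4),s["gripper_width"],s["ft_force"].round(2),s["moment"].round(2));plan(s,[.4633,-.0444,.144],-14.2,cap=20)
D=np.load("w4.npz");P=D["W"].reshape(-1,3);P=P[np.isfinite(P).all(1)]
f=P[(P[:,0]>.38)&(P[:,0]<.6)&(P[:,1]>-.1)&(P[:,1]<.2)&(P[:,2]<.2)]
print(np.histogram(f[:,2],np.arange(-.004,.03,.002)))
g=f[(f[:,2]>.006)&(f[:,2]<.015)];print(len(g),rect(g[:,:2]))
E
```

```text
6.2167 [ 0.472  -0.0766  0.1445] [ 0.0035  0.9943 -0.106   0.0141]
[ 0.0036  0.9943 -0.1052  0.0142] 0.025729705023948994 [-0.4   1.69 -1.17] [ 0.56  0.35 -0.03]
from [ 0.4723 -0.0773  0.1445] yaw -12.08 d [-0.009   0.0329 -0.0005] dyaw -2.12 n 2
{"x":-0.026,"y":-0.051,"z":-0.000,"twist":0.018,"gripper":1},{"x":-0.027,"y":-0.050,"z":-0.000,"twist":0.018,"gripper":1},
(array([   19, 14579, 31330,   404,     0,     1,  1537, 14328,  3966,
          87,   772,   143,    26,    30,    27,    24]), array([-0.004, -0.002,  0.   ,  0.002,  0.004,  0.006,  0.008,  0.01 ,
        0.012,  0.014,  0.016,  0.018,  0.02 ,  0.022,  0.024,  0.026,
        0.028]))
19854 (array([489.3, -15.3]), array([151.7,  70.3]), 77.93)
```

View pics/w4.png

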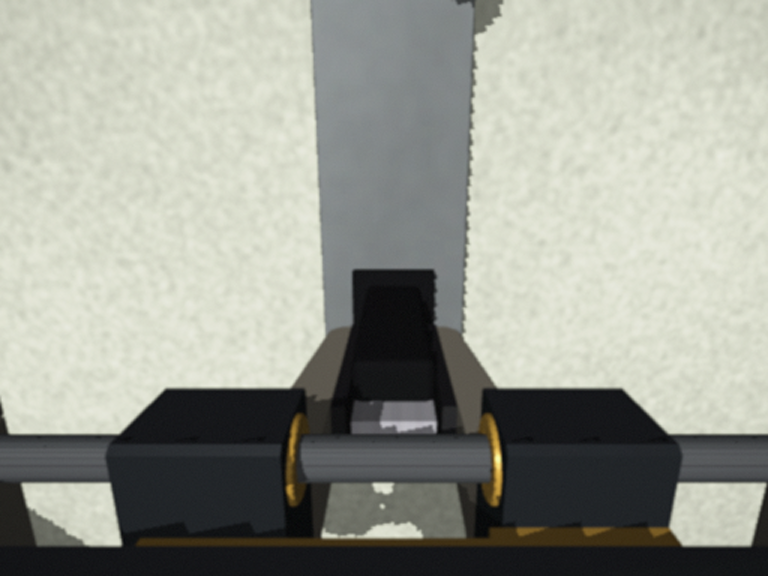

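The view shows the gripped post at (395,330), with the foot running straight up and out of frame and its tip not yet visible. The foot heading of 77.9° by cloud agrees with the tool yaw. Now I check tilt and lateral offset from the clamp line.

```bash
cat > lat.py <<'E'
from h import *
AX=np.array([514.8,159.2]);TH=75.8
U=np.array([np.cos(np.radians(TH)),np.sin(np.radians(TH))]);V=np.array([-U[1],U[0]])
def rep(s,tilt=True):
    T=tool(s);g=(T[:3,3]+.07*T[:3,2])*1000;d=g[:2]-AX
    yaw=np.degrees(np.arctan2(T[1,0],T[0,0]))
    h=yaw+90;u=np.array([np.cos(np.radians(h)),np.sin(np.radians(h))]);tip=g[:2]+170*u-AX
    print("t",round(s["time_s"],2),"grasp z",g[2].round(1),"post in clamp x,y",(d@U).round(1),(d@V).round(1),"tip",(tip@U).round(1),(tip@V).round(1),"heading err",round(h-TH,2),"zaxis",T[:2,2].round(4),"F",s["ft_force"].round(1),"F along U",(s["ft_force"][:2]@U).round(1),"M",s["moment"].round(2),"w",s["gripper_width"].round(4))
def foot(f):
    D=np.load(f);W=D["W"];P=W.reshape(-1,3);P=P[np.isfinite(P).all(1)];d=P[:,:2]*1000-AX;a=d@U;b=d@V
    m=(abs(b)<60)&(P[:,2]>.005)&(P[:,2]<.018)
    A=np.c_[a[m],b[m],np.ones(m.sum())];c=np.linalg.lstsq(A,P[m,2]*1000,rcond=None)[0];print("foot plane dz/dx,dz/dy,z",c.round(4))
    L=[]
    for x in np.arange(-240,-100,8):
        k=m&(abs(a-x)<4)
        if k.sum()>40: q=np.percentile(b[k],[.5,99.5]);L.append((x,q.mean(),np.ptp(q)))
    L=np.array(L)
    if len(L)>2:
        L=L[abs(L[:,2]-70)<3];p=np.polyfit(L[:,0],L[:,1],1);print("foot centreline: head err",np.degrees(np.arctan(p[0])).round(2),"y at post(-220)",np.polyval(p,-220).round(2),"y at axis",np.polyval(p,0).round(2),"n",len(L))
E
python3 - <<'E'
from lat import *
from bench import robot
rep(robot.get_state());foot("w4.npz")
E
```

```text
Traceback (most recent call last):
  File "lat.py", line 8, in rep
    print("t",round(s["time_s"],2),"grasp z",g[2].round(1),"post in clamp x,y",(d@U).round(1),(d@V).round(1),"tip",(tip@U).round(1),(tip@V).round(1),"heading err",round(h-TH,2),"zaxis",T[:2,2].round(4),"F",s["ft_force"].round(1),"F along U",(s["ft_force"][:2]@U).round(1),"M",s["moment"].round(2),"w",s["gripper_width"].round(4))
                                                                                                                                                                                                                                                                                                             ^^^^^^^^^^^^^^^^^^^^^^^^
AttributeError: 'float' object has no attribute 'round'
```

```bash
sed -i 's/s\["gripper_width"\].round(4)/round(s["gripper_width"],4)/' lat.py
python3 - <<'E'
from lat import *
from bench import robot
rep(robot.get_state());foot("w4.npz")
E
```

```text
t 6.27 grasp z 74.5 post in clamp x,y -239.9 -18.8 tip -70.1 -12.5 heading err 2.12 zaxis [ 0.0274 -0.0101] F [-0.4  1.7 -1.2] F along U 1.5 M [ 0.56  0.35 -0.03] w 0.0257
foot plane dz/dx,dz/dy,z [-7.6000e-03 -2.4800e-02  9.8245e+00]
foot centreline: head err 2.12 y at post(-220) -19.6 y at axis -11.48 n 18
```

```bash
cat >> lat.py <<'E'
def goto(s,px,py,dh=0,**k):
    T=tool(s);t=(AX+px*U+py*V)/1000-.07*T[:2,2];plan(s,[*t,s["tcp_pos"][2]],TH-90+dh,**k)
E
python3 - <<'E'
from lat import *
from bench import robot
goto(robot.get_state(),-212,.7,cap=12)
E
```

```text
from [ 0.4723 -0.0773  0.1445] yaw -12.08 d [-0.0121  0.0319  0.    ] dyaw -2.12 n 3
{"x":-0.021,"y":-0.032,"z":-0.001,"twist":0.012,"gripper":1},{"x":-0.021,"y":-0.032,"z":-0.001,"twist":0.012,"gripper":1},{"x":-0.021,"y":-0.031,"z":-0.001,"twist":0.012,"gripper":1},
```

>>> apply_moves(rows=[{"x":-0.021,"y":-0.032,"z":0,"twist":0.012,"gripper":1},{"x":-0.021,"y":-0.032,"z":0,"twist":0.012,"gripper":1},{"x":-0.021,"y":-0.031,"z":0,"twist":0.012,"gripper":1},{"x":0,"y":0,"z":0,"twist":0,"gripper":1}])

```text
time_s: 6.6
tcp_pos: [0.4628, -0.0474, 0.1447]
tool_rot: [0.004, 0.992, -0.123, 0.017]
ft_force: [-1.4, 1.2, -2.2]
gripper_width: 0.0256
```

```bash
python3 look.py w5
python3 - <<'E'
from lat import *
from bench import robot
s=robot.get_state();rep(s);foot("w5.npz");goto(s,-185,.7,cap=12)
E
```

```text
6.6 [ 0.4628 -0.0474  0.1447] [ 0.0039  0.9922 -0.1234  0.0167]
t 6.65 grasp z 74.7 post in clamp x,y -213.8 -3.0 tip -43.8 -2.8 heading err 0.08 zaxis [ 0.0324 -0.0121] F [-0.1  3.8 -0.6] F along U 3.7 M [0.58 0.54 0.07] w 0.0258
foot plane dz/dx,dz/dy,z [-7.60000e-03 -2.93000e-02  1.04803e+01]
foot centreline: head err 0.18 y at post(-220) -4.99 y at axis -4.29 n 16
from [ 0.463  -0.0479  0.1447] yaw -14.12 d [0.0034 0.0288 0.    ] dyaw -0.08 n 3
{"x":-0.004,"y":-0.032,"z":-0.000,"twist":0.000,"gripper":1},{"x":-0.004,"y":-0.032,"z":-0.000,"twist":0.000,"gripper":1},{"x":-0.004,"y":-0.032,"z":-0.000,"twist":0.000,"gripper":1},
```

Run:
```python
from lat import *
from bench import robot
s=robot.get_state();goto(s,-190,1.8,dh=-.1,cap=12)
```

```text
from [ 0.463  -0.0479  0.1447] yaw -14.12 d [0.0011 0.0242 0.    ] dyaw -0.18 n 3
{"x":-0.005,"y":-0.026,"z":-0.000,"twist":0.001,"gripper":1},{"x":-0.005,"y":-0.026,"z":-0.000,"twist":0.001,"gripper":1},{"x":-0.005,"y":-0.026,"z":-0.000,"twist":0.001,"gripper":1},
```

>>> apply_moves(rows=[{"x":-0.008,"y":-0.026,"z":0,"twist":0,"gripper":1},{"x":-0.007,"y":-0.026,"z":0,"twist":0,"gripper":1},{"x":-0.006,"y":-0.026,"z":0,"twist":0,"gripper":1},{"x":0,"y":0,"z":0,"twist":0,"gripper":1}])

```text
time_s: 6.98
tcp_pos: [0.4644, -0.0246, 0.1447]
tool_rot: [0.005, 0.992, -0.123, 0.018]
ft_force: [-0.4, 3.0, 0.6]
gripper_width: 0.026
```

```bash
python3 look.py w6
python3 - <<'E'
from lat import *
from bench import robot
s=robot.get_state();rep(s);foot("w6.npz")
E
```

```text
6.9833 [ 0.4644 -0.0246  0.1447] [ 0.0045  0.9922 -0.1229  0.0178]
t 7.03 grasp z 74.8 post in clamp x,y -191.1 1.3 tip -21.1 1.5 heading err 0.09 zaxis [ 0.0341 -0.0132] F [0.6 3.  1. ] F along U 3.0 M [0.81 0.28 0.02] w 0.0259
foot plane dz/dx,dz/dy,z [-7.60000e-03 -3.15000e-02  1.08194e+01]
foot centreline: head err 0.22 y at post(-220) -1.31 y at axis -0.46 n 13
```

>>> apply_moves(rows=[{"x":-0.003,"y":-0.035,"z":0,"twist":0.001,"gripper":1},{"x":-0.002,"y":-0.035,"z":0,"twist":0.001,"gripper":1},{"x":0,"y":-0.035,"z":0,"twist":0.001,"gripper":1},{"x":0,"y":-0.03,"z":0,"twist":0,"gripper":1},{"x":0,"y":0,"z":0,"twist":0,"gripper":1}])

```text
time_s: 7.45
tcp_pos: [0.4737, 0.0166, 0.1448]
tool_rot: [0.005, 0.992, -0.124, 0.018]
ft_force: [1.4, -0.7, 0.2]
gripper_width: 0.0258
```

```bash
python3 look.py w7
python3 - <<'E'
from lat import *
from bench import robot
s=robot.get_state();rep(s);foot("w7.npz")
E
```

```text
7.45 [0.4737 0.0166 0.1448] [ 0.0051  0.9922 -0.1236  0.0179]
t 7.5 grasp z 74.8 post in clamp x,y -149.0 2.4 tip 21.0 2.4 heading err 0.0 zaxis [ 0.0342 -0.0142] F [0.7 3.6 2.1] F along U 3.6 M [0.99 0.17 0.02] w 0.026
foot plane dz/dx,dz/dy,z [-7.30000e-03 -3.18000e-02  1.12109e+01]
foot centreline: head err 0.3 y at post(-220) -0.56 y at axis 0.59 n 8
```

>>> apply_moves(rows=[{"x":0,"y":-0.015,"z":0,"twist":0.001,"gripper":1},{"x":0,"y":-0.012,"z":0,"twist":0,"gripper":1},{"x":0,"y":0,"z":0,"twist":0,"gripper":1}])

```text
time_s: 7.75
tcp_pos: [0.4752, 0.024, 0.1447]
tool_rot: [0.006, 0.992, -0.123, 0.017]
ft_force: [-0.9, -3.8, 3.9]
gripper_width: 0.026
```

Run:
```python
from lat import *
from bench import robot
s=robot.get_state();rep(s)
```

```text
t 7.75 grasp z 74.8 post in clamp x,y -141.3 2.7 tip 28.7 2.9 heading err 0.05 zaxis [ 0.0328 -0.0159] F [-0.9 -3.8  3.9] F along U -3.8 M [-0.19  0.47 -0.12] w 0.026
```

>>> apply_moves(rows=[{"x":0,"y":-0.008,"z":0,"twist":0,"gripper":1},{"x":0,"y":-0.006,"z":0,"twist":0,"gripper":1}])

```text
time_s: 7.92
tcp_pos: [0.4752, 0.025, 0.1449]
tool_rot: [0.009, 0.992, -0.122, 0.016]
ft_force: [-3.0, -17.4, 8.3]
gripper_width: 0.0255
```

Run:
```python
from lat import *
from bench import robot
s=robot.get_state();rep(s)
```

```text
t 7.92 grasp z 75.0 post in clamp x,y -140.8 3.0 tip 29.2 3.6 heading err 0.2 zaxis [ 0.0303 -0.0218] F [ -3.  -17.4   8.3] F along U -17.6 M [-2.32  0.27 -0.38] w 0.0255
```

>>> apply_moves(rows=[{"x":0,"y":0,"z":0,"twist":0,"gripper":0.6},{"x":0,"y":0,"z":0,"twist":0,"gripper":0.4},{"x":0,"y":0,"z":0,"twist":0,"gripper":0.3},{"x":0,"y":0,"z":0,"twist":0,"gripper":0.2},{"x":0,"y":0,"z":0,"twist":0,"gripper":0.2},{"x":0,"y":0,"z":0,"twist":0,"gripper":0.2}])

```text
time_s: 8.42
tcp_pos: [0.4752, 0.025, 0.1444]
tool_rot: [0.009, 0.992, -0.123, 0.016]
ft_force: [0.3, 0.4, 0.2]
gripper_width: 0.0635
```

```bash
python3 look.py w8
python3 - <<'E'
from lat import *
from bench import robot
s=robot.get_state();rep(s);foot("w8.npz")
E
```

```text
8.4167 [0.4752 0.025  0.1444] [ 0.0088  0.9923 -0.1225  0.0164]
t 8.47 grasp z 74.5 post in clamp x,y -140.8 3.0 tip 29.2 3.4 heading err 0.13 zaxis [ 0.0304 -0.0215] F [ 0.1 -0.4 -0.1] F along U -0.4 M [-0.1   0.14  0.02] w 0.0678
foot plane dz/dx,dz/dy,z [-6.8000e-03  1.8000e-03  1.0102e+01]
foot centreline: head err -0.09 y at post(-220) 0.48 y at axis 0.14 n 12
```

>>> apply_moves(rows=[{"x":0,"y":0,"z":-0.05,"twist":0,"gripper":0.2},{"x":0,"y":0,"z":-0.1,"twist":0,"gripper":0.2},{"x":0,"y":0.02,"z":-0.13,"twist":0,"gripper":0.2},{"x":0,"y":0.05,"z":-0.12,"twist":0,"gripper":0.2},{"x":0,"y":0.08,"z":-0.1,"twist":0,"gripper":0.2},{"x":0,"y":0.06,"z":-0.06,"twist":0,"gripper":0.2},{"x":0,"y":0.02,"z":0,"twist":0,"gripper":0.2},{"x":0,"y":0,"z":0,"twist":0,"gripper":0.2}])

```text
time_s: 9.13
tcp_pos: [0.4515, -0.0395, 0.3199]
tool_rot: [0.009, 0.993, -0.121, 0.015]
ft_force: [-0.2, -0.1, 0.2]
gripper_width: 0.0736
```

```bash
python3 look.py w9
python3 - <<'E'
from lat import *
from bench import robot
s=robot.get_state();rep(s);foot("w9.npz")
P=np.load("w9.npz")["W"].reshape(-1,3);P=P[np.isfinite(P).all(1)];P[:,:2]=(P[:,:2]*1000-AX)@np.c_[U,V]
def st(n,x0,x1,hy,z0,z1):
    f=P[(P[:,0]>x0)&(P[:,0]<x1)&(abs(P[:,1])<hy)&(P[:,2]>z0)&(P[:,2]<z1)]
    print(n,len(f),"x",np.percentile(f[:,0],[1,50,99]).round(1),"y",np.percentile(f[:,1],[1,50,99]).round(1),"z",np.median(f[:,2]).round(4),rect(f[:,:2]/1000))
st("post",-190,-100,40,.097,.106);st("stop",15,70,45,.022,.034);st("flange",60,110,60,.006,.02);st("foot",-240,25,45,.006,.014);st("knob",-80,90,80,.185,.21);st("hub",-20,20,20,.14,.165)
E
```

```text
9.1333 [ 0.4515 -0.0395  0.3199] [ 0.0094  0.9925 -0.1209  0.0147]
t 9.18 grasp z 249.7 post in clamp x,y -208.7 10.3 tip -38.7 11.3 heading err 0.32 zaxis [ 0.0268 -0.022 ] F [1.  0.3 0.7] F along U 0.6 M [-0.04  0.05  0.01] w 0.0736
foot plane dz/dx,dz/dy,z [-2.40000e-03  6.00000e-03  1.03889e+01]
foot centreline: head err -0.0 y at post(-220) 0.16 y at axis 0.15 n 11
post 719 x [-155.  -137.9 -125.9] y [-12.3   0.6  13. ] z 0.102 (array([-140.5,    0.3]), array([29.2, 25.6]), 0.26)Traceback (most recent call last):
  File "<stdin>", line 8, in <module>
  File "<stdin>", line 7, in st
    return _quantile_unchecked(
        a, q, axis, out, overwrite_input, method, keepdims, weights)
    return _ureduce(a,
                    func=_quantile_ureduce_func,
    ...<5 lines>...
                    overwrite_input=overwrite_input,
                    method=method)
    r = func(a, **kwargs)
    result = _quantile(arr,
                       quantiles=q,
    ...<2 lines>...
                       out=out,
                       weights=wgt)
    slices_having_nans = np.isnan(arr[-1, ...])
                                  ~~~^^^^^^^^^
IndexError: index -1 is out of bounds for axis 0 with size 0
```

View pics/w9.png

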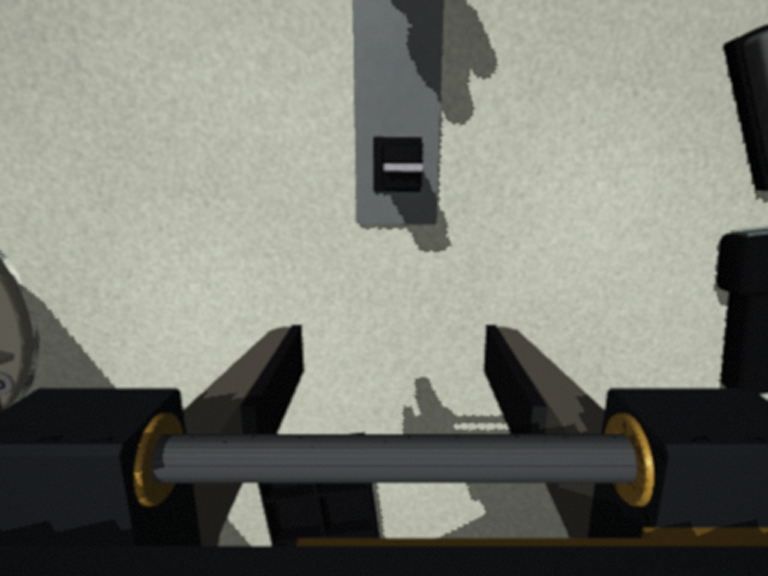

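The view shows the post top at (398,165), foot lying straight up to the clamp, stand alone and flat. Post is at -140.5 mm in the clamp frame (home is -140), lateral +0.3 mm, heading error about 0°. Now I move towards the knob and re-measure it.

Run:
```python
from lat import *
from bench import robot
s=robot.get_state();plan(s,[.52,.12,.37])
```

```text
from [ 0.4517 -0.039   0.3197] yaw -13.88 d [0.0683 0.159  0.0503] dyaw 0 n 5
{"x":0.020,"y":-0.113,"z":-0.035,"twist":0.000,"gripper":1},{"x":0.020,"y":-0.113,"z":-0.035,"twist":0.000,"gripper":1},{"x":0.020,"y":-0.113,"z":-0.035,"twist":0.000,"gripper":1},{"x":0.020,"y":-0.113,"z":-0.035,"twist":0.000,"gripper":1},{"x":0.020,"y":-0.113,"z":-0.035,"twist":0.000,"gripper":1},
```

>>> apply_moves(rows=[{"x":0.02,"y":-0.113,"z":-0.04,"twist":0,"gripper":0.2},{"x":0.02,"y":-0.113,"z":-0.04,"twist":0,"gripper":0.2},{"x":0.02,"y":-0.113,"z":-0.04,"twist":0,"gripper":0.2},{"x":0.02,"y":-0.11,"z":-0.03,"twist":0,"gripper":0.2},{"x":0.015,"y":-0.06,"z":-0.02,"twist":0,"gripper":0.2},{"x":0,"y":0,"z":0,"twist":0,"gripper":0.2},{"x":0,"y":0,"z":0,"twist":0,"gripper":0.2}])

```text
time_s: 9.77
tcp_pos: [0.5142, 0.1136, 0.3586]
tool_rot: [0.011, 0.992, -0.122, 0.006]
ft_force: [-0.3, -0.2, 0.0]
gripper_width: 0.0736
```

```bash
cat > meas.py <<'E'
import sys
from lat import *
def st(P,n,x0,x1,hy,z0,z1):
    f=P[(P[:,0]>x0)&(P[:,0]<x1)&(abs(P[:,1])<hy)&(P[:,2]>z0)&(P[:,2]<z1)]
    if len(f)<5: print(n,len(f));return
    print(n,len(f),"x",np.percentile(f[:,0],[.5,50,99.5]).round(1),"y",np.percentile(f[:,1],[.5,50,99.5]).round(1),"z",np.median(f[:,2]).round(4),rect(f[:,:2]/1000))
P=np.load(sys.argv[1])["W"].reshape(-1,3);P=P[np.isfinite(P).all(1)];P[:,:2]=(P[:,:2]*1000-AX)@np.c_[U,V]
for a in (("table",-60,10,100,-.005,.004),("post",-190,-100,40,.097,.106),("stop",15,70,45,.022,.034),("flange",60,110,60,.006,.02),("foot",-240,25,45,.006,.014),("arm",-20,90,40,.104,.114),("knob",-90,90,90,.18,.21),("hub",-20,14,20,.13,.165)):st(P,*a)
E
python3 look.py w10; python3 meas.py w10.npz;  python3 - <<'E'
from lat import *
from bench import robot
rep(robot.get_state())
E
```

```text
9.7667 [0.5142 0.1136 0.3586] [ 0.0105  0.9924 -0.1222  0.0064]
table 4239 x [-59.2 -23.7   9. ] y [-99.3 -35.6  99.5] z 0.0002 (array([-25.3,   0. ]), array([ 68.6, 199.9]), 0.07)
post 371 x [-154.7 -135.1 -124.8] y [-12.    0.2  12.8] z 0.1018 (array([-140. ,    0.4]), array([30.6, 25. ]), 0.01)
stop 398 x [30.6 42.  53.1] y [-34.7 -21.5  34.4] z 0.0301 (array([41.9, -0.1]), array([22.4, 69.2]), 0.14)
flange 1144 x [60.5 81.8 99.3] y [-44.9 -20.5  44.2] z 0.0085 (array([79.9, -0.4]), array([38.8, 89.6]), 0.22)
foot 4357 x [-187.3  -76.4   22.9] y [-34.5  -2.4  34.9] z 0.0102 (array([-82.4,   0.3]), array([ 70.1, 213.3]), 89.92)
arm 944 x [ 8.5 44.4 79.2] y [-17.3   8.7  16.5] z 0.11 (array([31.2, -0.5]), array([35.1, 96.7]), 88.15)
knob 426 x [48.  57.8 70.5] y [-16.6  -6.    5.3] z 0.1955 (array([59.3, -5.7]), array([22.2, 22.1]), 69.07)
hub 686 x [-12.9   0.5  13.2] y [-13.5  -0.4  13. ] z 0.1528 (array([-0.4, -0.2]), array([27.5, 26.6]), 0.38)
t 9.82 grasp z 288.5 post in clamp x,y -46.1 -11.6 tip 123.9 -11.2 heading err 0.14 zaxis [ 0.0098 -0.0223] F [ 0.2 -1.2 -0.5] F along U -1.1 M [-0.03  0.09  0.  ] w 0.0736
```

```bash
cat > kn.py <<'E'
from lat import *
C=np.array([514.9,158.8]);
def kpos(b):return C+60*np.array([np.cos(np.radians(b)),np.sin(np.radians(b))])
def krep(s):
    T=tool(s);g=(T[:3,3]+.069*T[:3,2])*1000;d=g[:2]-C;b=np.degrees(np.arctan2(d[1],d[0]));r=np.hypot(*d);F=s["ft_force"]
    tg=np.array([np.sin(np.radians(b)),-np.cos(np.radians(b))])  # clockwise tangent
    print("t",round(s["time_s"],2),"grasp",g.round(1),"bearing",b.round(2),"r",r.round(2),"resist",(-F[:2]@tg).round(2),"radial",(F[:2]@d/r).round(2),"Fz",F[2].round(2),"M",s["moment"].round(2),"zax",T[:2,2].round(4),"yaw",np.degrees(np.arctan2(T[1,0],T[0,0])).round(2),"w",round(s["gripper_width"],4))
    return b
def kgo(s,b,z,**k):
    T=tool(s);t=kpos(b)/1000-.069*T[:2,2];plan(s,[*t,z+.069],None,**k)
E
python3 - <<'E'
from kn import *
from bench import robot
s=robot.get_state();krep(s);kgo(s,70.5,.235,cap=30)
E
```

```text
t 9.82 grasp [514.7 111.7 289.5] bearing -90.25 r 47.14 resist 0.22 radial 1.18 Fz -0.5 M [-0.03  0.09  0.  ] zax [ 0.0098 -0.0223] yaw -14.06 w 0.0736
from [0.514  0.1132 0.3584] yaw -14.06 d [ 0.0202  0.1037 -0.0544] dyaw 0 n 4
{"x":-0.005,"y":-0.089,"z":0.044,"twist":0.000,"gripper":1},{"x":-0.005,"y":-0.089,"z":0.044,"twist":0.000,"gripper":1},{"x":-0.005,"y":-0.089,"z":0.044,"twist":0.000,"gripper":1},{"x":-0.005,"y":-0.089,"z":0.044,"twist":0.000,"gripper":1},
```

>>> apply_moves(rows=[{"x":-0.005,"y":-0.089,"z":0.03,"twist":0,"gripper":0.2},{"x":-0.005,"y":-0.089,"z":0.044,"twist":0,"gripper":0.2},{"x":-0.005,"y":-0.089,"z":0.044,"twist":0,"gripper":0.2},{"x":-0.005,"y":-0.06,"z":0.03,"twist":0,"gripper":0.2},{"x":0,"y":0,"z":0,"twist":0,"gripper":0.2},{"x":0,"y":0,"z":0,"twist":0,"gripper":0.2}])

```text
time_s: 10.32
tcp_pos: [0.529, 0.2055, 0.3036]
tool_rot: [0.014, 0.992, -0.125, 0.002]
ft_force: [-0.0, -0.5, -0.7]
gripper_width: 0.0735
```

Run:
```python
from kn import *
from bench import robot
s=robot.get_state();krep(s);kgo(s,70.5,.18,cap=30)
```

```text
t 10.32 grasp [529.1 203.6 234.6] bearing 72.44 r 46.94 resist -0.09 radial -0.45 Fz -0.72 M [-0.07  0.08 -0.  ] zax [ 0.0005 -0.0279] yaw -14.38 w 0.0735
from [0.529  0.2055 0.3036] yaw -14.38 d [ 0.0059  0.0118 -0.0546] dyaw 0 n 2
{"x":0.004,"y":-0.024,"z":0.090,"twist":0.000,"gripper":1},{"x":0.004,"y":-0.024,"z":0.090,"twist":0.000,"gripper":1},
```

>>> apply_moves(rows=[{"x":0.006,"y":-0.04,"z":0,"twist":0.005,"gripper":0.2},{"x":0,"y":0,"z":0.05,"twist":0,"gripper":0.2},{"x":0,"y":0,"z":0.06,"twist":0,"gripper":0.2},{"x":0,"y":0,"z":0.02,"twist":0,"gripper":0.2},{"x":0,"y":0,"z":0,"twist":0,"gripper":0.2}])

```text
time_s: 10.73
tcp_pos: [0.5347, 0.2121, 0.2649]
tool_rot: [0.014, 0.991, -0.131, 0.003]
ft_force: [-0.1, 0.9, -0.2]
gripper_width: 0.0735
```

Run:
```python
from kn import *
from bench import robot
s=robot.get_state();krep(s);kgo(s,70.5,.18,cap=30)
```

```text
t 10.73 grasp [534.8 210.1 195.9] bearing 68.77 r 55.05 resist 0.41 radial 0.86 Fz -0.16 M [-0.09  0.13 -0.01] zax [ 0.0019 -0.0281] yaw -15.05 w 0.0735
from [0.5347 0.2121 0.2649] yaw -15.05 d [ 0.0001  0.0052 -0.0159] dyaw 0 n 1
{"x":-0.005,"y":-0.018,"z":0.052,"twist":0.000,"gripper":1},
```

>>> apply_moves(rows=[{"x":-0.005,"y":-0.022,"z":0.052,"twist":0,"gripper":0.5},{"x":0,"y":0,"z":0,"twist":0,"gripper":0.5},{"x":0,"y":0,"z":0,"twist":0,"gripper":0.6},{"x":0,"y":0,"z":0,"twist":0,"gripper":0.6}], grip_force=20)

```text
time_s: 11.07
tcp_pos: [0.5364, 0.217, 0.2523]
tool_rot: [0.013, 0.991, -0.132, 0.004]
ft_force: [0.4, 0.5, -0.4]
gripper_width: 0.0485
```

Run:
```python
from kn import *
from bench import robot
s=robot.get_state();krep(s);kgo(s,70.5,.18,cap=30)
```

```text
t 11.07 grasp [536.7 215.1 183.3] bearing 68.81 r 60.36 resist -0.24 radial 0.6 Fz -0.35 M [-0.04  0.09 -0.06] zax [ 0.0043 -0.0276] yaw -15.21 w 0.0485
from [0.5364 0.217  0.2523] yaw -15.21 d [-0.0018  0.0003 -0.0033] dyaw 0 n 1
{"x":-0.006,"y":0.000,"z":0.011,"twist":0.000,"gripper":1},
```

>>> apply_moves(rows=[{"x":-0.006,"y":0,"z":0.011,"twist":0,"gripper":1},{"x":0,"y":0,"z":0,"twist":0,"gripper":1},{"x":0,"y":0,"z":0,"twist":0,"gripper":1},{"x":0,"y":0,"z":0,"twist":0,"gripper":1},{"x":0,"y":0,"z":0,"twist":0,"gripper":1},{"x":0,"y":0,"z":0,"twist":0,"gripper":1}])

```text
time_s: 11.57
tcp_pos: [0.5347, 0.2171, 0.2518]
tool_rot: [0.013, 0.991, -0.133, 0.005]
ft_force: [0.5, 1.3, 0.0]
gripper_width: 0.0223
```

Run:
```python
from kn import *
from bench import robot
s=robot.get_state();krep(s);print(s["tcp_pos"])
```

```text
t 11.57 grasp [535.2 215.3 182.8] bearing 70.28 r 60.04 resist 0.02 radial 1.41 Fz 0.03 M [0.14 0.19 0.04] zax [ 0.0061 -0.0261] yaw -15.26 w 0.0223
[0.53473344 0.21711738 0.25182318]
```

```bash
cat >> kn.py <<'E'
def arc(s,step,n,tail=0):
    """n rows clockwise by step deg; first row also pulls back onto the circle"""
    b0=krep(s);T=tool(s);g=(T[:3,3]+.069*T[:3,2])*1000;prev=g[:2];dyaw=0
    for i in range(n):
        p=kpos(b0-step*(i+1));v=T[:3,:3].T@np.array([*(p-prev),-step*24/360])/300;prev=p
        print('{"x":%.3f,"y":%.3f,"z":%.3f,"twist":0,"gripper":1}'%tuple(v),end=',')
    print()
E
python3 - <<'E'
from kn import *
from bench import robot
arc(robot.get_state(),6,6)
E
```

```text
t 11.57 grasp [535.2 215.3 182.8] bearing 70.28 r 60.04 resist 0.02 radial 1.41 Fz 0.03 M [0.14 0.19 0.04] zax [ 0.0061 -0.0261] yaw -15.26 w 0.0223
{"x":0.021,"y":0.003,"z":0.002,"twist":0,"gripper":1},{"x":0.020,"y":0.005,"z":0.002,"twist":0,"gripper":1},{"x":0.020,"y":0.007,"z":0.002,"twist":0,"gripper":1},{"x":0.019,"y":0.009,"z":0.002,"twist":0,"gripper":1},{"x":0.018,"y":0.011,"z":0.002,"twist":0,"gripper":1},{"x":0.017,"y":0.013,"z":0.002,"twist":0,"gripper":1},
```

>>> apply_moves(rows=[{"x":0.021,"y":0.003,"z":0.002,"twist":0,"gripper":1},{"x":0.02,"y":0.005,"z":0.002,"twist":0,"gripper":1},{"x":0.02,"y":0.007,"z":0.002,"twist":0,"gripper":1},{"x":0.019,"y":0.009,"z":0.002,"twist":0,"gripper":1},{"x":0.018,"y":0.011,"z":0.002,"twist":0,"gripper":1},{"x":0.017,"y":0.013,"z":0.002,"twist":0,"gripper":1}])

```text
time_s: 12.07
tcp_pos: [0.5659, 0.1935, 0.2489]
tool_rot: [0.012, 0.991, -0.132, 0.004]
ft_force: [-3.4, 1.1, 1.9]
gripper_width: 0.0223
```

Run:
```python
from kn import *
from bench import robot
arc(robot.get_state(),6,6)
```

```text
t 12.07 grasp [566.2 191.8 179.9] bearing 32.78 r 61.03 resist 2.76 radial -2.24 Fz 1.93 M [ 0.28  0.81 -0.02] zax [ 0.0038 -0.0245] yaw -15.2 w 0.0223
{"x":0.012,"y":0.017,"z":0.002,"twist":0,"gripper":1},{"x":0.013,"y":0.016,"z":0.002,"twist":0,"gripper":1},{"x":0.011,"y":0.018,"z":0.002,"twist":0,"gripper":1},{"x":0.009,"y":0.019,"z":0.002,"twist":0,"gripper":1},{"x":0.007,"y":0.020,"z":0.002,"twist":0,"gripper":1},{"x":0.005,"y":0.020,"z":0.002,"twist":0,"gripper":1},
```

>>> apply_moves(rows=[{"x":0.012,"y":0.017,"z":0.002,"twist":0,"gripper":1},{"x":0.013,"y":0.016,"z":0.002,"twist":0,"gripper":1},{"x":0.011,"y":0.018,"z":0.002,"twist":0,"gripper":1},{"x":0.009,"y":0.019,"z":0.002,"twist":0,"gripper":1},{"x":0.007,"y":0.02,"z":0.002,"twist":0,"gripper":1},{"x":0.005,"y":0.02,"z":0.002,"twist":0,"gripper":1}])

```text
time_s: 12.57
tcp_pos: [0.5756, 0.153, 0.246]
tool_rot: [0.011, 0.991, -0.133, 0.004]
ft_force: [-3.6, 3.5, 1.1]
gripper_width: 0.0225
```

Run:
```python
from kn import *
from bench import robot
arc(robot.get_state(),6,6)
```

```text
t 12.57 grasp [575.9 151.4 177. ] bearing -6.9 r 61.47 resist 3.02 radial -4.03 Fz 1.13 M [ 0.7   0.82 -0.05] zax [ 0.004  -0.0235] yaw -15.28 w 0.0225
{"x":-0.003,"y":0.022,"z":0.002,"twist":0,"gripper":1},{"x":-0.000,"y":0.021,"z":0.002,"twist":0,"gripper":1},{"x":-0.002,"y":0.021,"z":0.002,"twist":0,"gripper":1},{"x":-0.005,"y":0.020,"z":0.002,"twist":0,"gripper":1},{"x":-0.007,"y":0.020,"z":0.002,"twist":0,"gripper":1},{"x":-0.009,"y":0.019,"z":0.002,"twist":0,"gripper":1},
```

>>> apply_moves(rows=[{"x":-0.004,"y":0.022,"z":0.002,"twist":0,"gripper":1},{"x":-0.001,"y":0.021,"z":0.002,"twist":0,"gripper":1},{"x":-0.003,"y":0.021,"z":0.002,"twist":0,"gripper":1},{"x":-0.006,"y":0.02,"z":0.002,"twist":0,"gripper":1},{"x":-0.008,"y":0.019,"z":0.002,"twist":0,"gripper":1}])

```text
time_s: 12.98
tcp_pos: [0.5616, 0.122, 0.2441]
tool_rot: [0.01, 0.991, -0.133, 0.006]
ft_force: [0.4, 3.2, 1.8]
gripper_width: 0.0222
```

Run:
```python
from kn import *
from bench import robot
arc(robot.get_state(),5,5)
```

```text
t 12.98 grasp [562.2 120.5 175.1] bearing -39.0 r 60.89 resist 2.79 radial -1.68 Fz 1.77 M [ 0.72  0.16 -0.02] zax [ 0.009  -0.0221] yaw -15.3 w 0.0222
{"x":-0.010,"y":0.014,"z":0.001,"twist":0,"gripper":1},{"x":-0.009,"y":0.015,"z":0.001,"twist":0,"gripper":1},{"x":-0.010,"y":0.014,"z":0.001,"twist":0,"gripper":1},{"x":-0.012,"y":0.013,"z":0.001,"twist":0,"gripper":1},{"x":-0.013,"y":0.012,"z":0.001,"twist":0,"gripper":1},
```

>>> apply_moves(rows=[{"x":-0.01,"y":0.014,"z":0.001,"twist":0,"gripper":1},{"x":-0.009,"y":0.015,"z":0.001,"twist":0,"gripper":1},{"x":-0.01,"y":0.014,"z":0.001,"twist":0,"gripper":1},{"x":-0.012,"y":0.013,"z":0.001,"twist":0,"gripper":1},{"x":-0.013,"y":0.012,"z":0.001,"twist":0,"gripper":1}])

```text
time_s: 13.4
tcp_pos: [0.539, 0.1047, 0.2424]
tool_rot: [0.01, 0.991, -0.133, 0.007]
ft_force: [1.4, 4.8, -2.1]
gripper_width: 0.0223
```

Run:
```python
from kn import *
from bench import robot
arc(robot.get_state(),5,4)
```

```text
t 13.4 grasp [539.8 103.2 173.4] bearing -65.84 r 60.9 resist 3.28 radial -3.78 Fz -2.06 M [ 0.88 -0.22 -0.02] zax [ 0.0114 -0.0216] yaw -15.31 w 0.0223
{"x":-0.016,"y":0.008,"z":0.001,"twist":0,"gripper":1},{"x":-0.015,"y":0.009,"z":0.001,"twist":0,"gripper":1},{"x":-0.016,"y":0.008,"z":0.001,"twist":0,"gripper":1},{"x":-0.016,"y":0.007,"z":0.001,"twist":0,"gripper":1},
```

>>> apply_moves(rows=[{"x":-0.016,"y":0.008,"z":0.001,"twist":0,"gripper":1},{"x":-0.015,"y":0.009,"z":0.001,"twist":0,"gripper":1},{"x":-0.016,"y":0.008,"z":0.001,"twist":0,"gripper":1}])

```text
time_s: 13.65
tcp_pos: [0.5227, 0.1004, 0.2415]
tool_rot: [0.01, 0.991, -0.133, 0.008]
ft_force: [2.6, 4.5, -3.2]
gripper_width: 0.0223
```

Run:
```python
from kn import *
from bench import robot
arc(robot.get_state(),4,4)
```

```text
t 13.65 grasp [523.7  98.9 172.5] bearing -81.66 r 60.58 resist 3.19 radial -4.05 Fz -3.24 M [ 0.64 -0.5   0.03] zax [ 0.0139 -0.0222] yaw -15.29 w 0.0223
{"x":-0.014,"y":0.003,"z":0.001,"twist":0,"gripper":1},{"x":-0.013,"y":0.004,"z":0.001,"twist":0,"gripper":1},{"x":-0.014,"y":0.003,"z":0.001,"twist":0,"gripper":1},{"x":-0.014,"y":0.002,"z":0.001,"twist":0,"gripper":1},
```

>>> apply_moves(rows=[{"x":-0.014,"y":0.003,"z":0.002,"twist":0,"gripper":1},{"x":-0.013,"y":0.004,"z":0.001,"twist":0,"gripper":1},{"x":-0.014,"y":0.003,"z":0.001,"twist":0,"gripper":1}])

```text
time_s: 13.9
tcp_pos: [0.5095, 0.1001, 0.2407]
tool_rot: [0.01, 0.991, -0.133, 0.01]
ft_force: [4.9, 2.6, -2.0]
gripper_width: 0.0224
```

Run:
```python
from kn import *
from bench import robot
arc(robot.get_state(),4,4)
```

```text
t 13.9 grasp [510.6  98.5 171.8] bearing -94.05 r 60.44 resist 4.68 radial -2.9 Fz -1.99 M [ 0.33 -0.66  0.04] zax [ 0.0166 -0.0232] yaw -15.26 w 0.0224
{"x":-0.014,"y":0.001,"z":0.001,"twist":0,"gripper":1},{"x":-0.014,"y":0.001,"z":0.001,"twist":0,"gripper":1},{"x":-0.014,"y":0.000,"z":0.001,"twist":0,"gripper":1},{"x":-0.014,"y":-0.001,"z":0.001,"twist":0,"gripper":1},
```

>>> apply_moves(rows=[{"x":-0.014,"y":0.001,"z":0.001,"twist":0,"gripper":1},{"x":-0.014,"y":0.001,"z":0.001,"twist":0,"gripper":1}])

```text
time_s: 14.07
tcp_pos: [0.5012, 0.1015, 0.2404]
tool_rot: [0.011, 0.991, -0.133, 0.011]
ft_force: [5.3, -0.2, -1.4]
gripper_width: 0.0223
```

Run:
```python
from kn import *
from bench import robot
arc(robot.get_state(),4,4)
```

```text
t 14.07 grasp [502.5  99.9 171.4] bearing -101.85 r 60.18 resist 5.25 radial -0.87 Fz -1.39 M [-0.11 -0.84  0.04] zax [ 0.0189 -0.0238] yaw -15.24 w 0.0223
{"x":-0.014,"y":-0.000,"z":0.001,"twist":0,"gripper":1},{"x":-0.014,"y":-0.001,"z":0.001,"twist":0,"gripper":1},{"x":-0.014,"y":-0.002,"z":0.001,"twist":0,"gripper":1},{"x":-0.014,"y":-0.003,"z":0.001,"twist":0,"gripper":1},
```

>>> apply_moves(rows=[{"x":-0.014,"y":0,"z":0.001,"twist":0,"gripper":1},{"x":-0.014,"y":-0.001,"z":0.001,"twist":0,"gripper":1}])

```text
time_s: 14.23
tcp_pos: [0.4936, 0.1038, 0.24]
tool_rot: [0.011, 0.991, -0.132, 0.013]
ft_force: [6.5, -0.8, -1.2]
gripper_width: 0.0223
```

Run:
```python
from kn import *
from bench import robot
arc(robot.get_state(),3,4)
```

```text
t 14.23 grasp [495.1 102.1 171.1] bearing -109.26 r 60.07 resist 6.39 radial -1.36 Fz -1.15 M [-0.33 -0.96  0.  ] zax [ 0.022  -0.0248] yaw -15.19 w 0.0223
{"x":-0.010,"y":-0.001,"z":0.000,"twist":0,"gripper":1},{"x":-0.010,"y":-0.002,"z":0.000,"twist":0,"gripper":1},{"x":-0.010,"y":-0.002,"z":0.000,"twist":0,"gripper":1},{"x":-0.010,"y":-0.003,"z":0.000,"twist":0,"gripper":1},
```

>>> apply_moves(rows=[{"x":-0.011,"y":-0.001,"z":0.001,"twist":0,"gripper":1},{"x":-0.011,"y":-0.002,"z":0,"twist":0,"gripper":1}])

```text
time_s: 14.4
tcp_pos: [0.488, 0.106, 0.2399]
tool_rot: [0.011, 0.991, -0.132, 0.014]
ft_force: [7.5, -0.7, -5.4]
gripper_width: 0.0226
```

Run:
```python
from kn import *
from bench import robot
arc(robot.get_state(),3,3)
```

```text
t 14.4 grasp [489.8 104.2 170.9] bearing -114.74 r 60.08 resist 7.13 radial -2.51 Fz -5.37 M [-0.28 -1.2   0.1 ] zax [ 0.0256 -0.0261] yaw -15.13 w 0.0226
{"x":-0.010,"y":-0.002,"z":0.000,"twist":0,"gripper":1},{"x":-0.010,"y":-0.003,"z":0.000,"twist":0,"gripper":1},{"x":-0.010,"y":-0.003,"z":0.000,"twist":0,"gripper":1},
```

>>> apply_moves(rows=[{"x":-0.01,"y":-0.002,"z":0.003,"twist":0,"gripper":1},{"x":-0.01,"y":-0.003,"z":0.002,"twist":0,"gripper":1}])

```text
time_s: 14.57
tcp_pos: [0.4837, 0.1082, 0.2393]
tool_rot: [0.012, 0.991, -0.131, 0.017]
ft_force: [6.0, -5.5, 5.6]
gripper_width: 0.0225
```

Run:
```python
from kn import *
from bench import robot
arc(robot.get_state(),3,3)
```

```text
t 14.57 grasp [485.8 106.2 170.3] bearing -118.93 r 60.1 resist 7.9 radial 1.94 Fz 5.63 M [-0.96 -0.82  0.02] zax [ 0.0301 -0.0287] yaw -15.04 w 0.0225
{"x":-0.010,"y":-0.003,"z":0.000,"twist":0,"gripper":1},{"x":-0.010,"y":-0.003,"z":0.000,"twist":0,"gripper":1},{"x":-0.010,"y":-0.004,"z":0.000,"twist":0,"gripper":1},
```

>>> apply_moves(rows=[{"x":0,"y":0,"z":0,"twist":0,"gripper":1},{"x":0,"y":0,"z":0,"twist":0,"gripper":0.6},{"x":0,"y":0,"z":0,"twist":0,"gripper":0.5},{"x":0,"y":0,"z":0,"twist":0,"gripper":0.4},{"x":0,"y":0,"z":0,"twist":0,"gripper":0.3},{"x":0,"y":0,"z":0,"twist":0,"gripper":0.3}])

```text
time_s: 15.07
tcp_pos: [0.4805, 0.1071, 0.2386]
tool_rot: [0.014, 0.991, -0.13, 0.015]
ft_force: [-0.0, 0.5, -0.6]
gripper_width: 0.054
```

Run:
```python
from kn import *
from bench import robot
krep(robot.get_state())
```

```text
t 15.07 grasp [482.2 104.9 169.6] bearing -121.24 r 63.05 resist -0.29 radial -0.38 Fz -0.59 M [-0.1   0.05 -0.02] zax [ 0.0251 -0.0324] yaw -14.96 w 0.054
```

Released. I lift clear, back away and check.

>>> apply_moves(rows=[{"x":0,"y":0,"z":-0.04,"twist":0,"gripper":0.3},{"x":0,"y":0,"z":-0.09,"twist":0,"gripper":0.3},{"x":0,"y":0,"z":-0.12,"twist":0,"gripper":0.3},{"x":0.02,"y":0,"z":-0.12,"twist":0,"gripper":0.3},{"x":0.05,"y":0,"z":-0.08,"twist":0,"gripper":0.3},{"x":0.05,"y":0,"z":-0.03,"twist":0,"gripper":0.3},{"x":0,"y":0,"z":0,"twist":0,"gripper":0.3},{"x":0,"y":0,"z":0,"twist":0,"gripper":0.3}])

```text
time_s: 15.73
tcp_pos: [0.5077, 0.1019, 0.3867]
tool_rot: [0.017, 0.991, -0.13, 0.008]
ft_force: [0.2, -0.9, 0.4]
gripper_width: 0.0642
```

```bash
python3 look.py w11; python3 meas.py w11.npz
python3 - <<'E'
from lat import *
from bench import robot
s=robot.get_state();print(s["ft_force"].round(2),s["tcp_pos"].round(3));D=np.load("w11.npz")
P=D["W"].reshape(-1,3);P=P[np.isfinite(P).all(1)]
k=P[(P[:,2]>.172)&(P[:,2]<.2)&(np.hypot(P[:,0]-.5149,P[:,1]-.1588)<.085)];print("knob",len(k),k.mean(0).round(4),rect(k[:,:2]),np.percentile(k[:,2],[50,90,99]).round(4))
E
```

```text
15.7333 [0.5077 0.1019 0.3867] [ 0.0165  0.9913 -0.1301  0.0081]
table 3905 x [-59.6 -23.8   9.6] y [-99.4 -36.3  99.4] z 0.0002 (array([-25.,  -0.]), array([ 69.9, 199.9]), 0.01)
post 321 x [-153.9 -134.7 -124.9] y [-11.7   0.2  13.2] z 0.1019 (array([-139.6,    0.9]), array([25. , 29.5]), 89.12)
stop 373 x [30.2 41.8 53.5] y [-34.6 -20.8  34.3] z 0.0303 (array([41.6, -0.1]), array([69. , 23.3]), 89.38)
flange 1058 x [60.6 81.4 99.3] y [-44.5 -18.6  44. ] z 0.0084 (array([79.6, -0.1]), array([89.1, 39. ]), 89.49)
foot 3261 x [-188.1  -73.9   23.9] y [-34.3 -12.8  35. ] z 0.0102 (array([-82.1,   0.5]), array([ 69.6, 213.5]), 89.94)
arm 1883 x [11.1 48.6 79.1] y [-17.4  -0.4  16.4] z 0.1102 (array([40.4, -1.1]), array([78.3, 35.4]), 0.12)
knob 222 x [-70.5 -57.6 -48.9] y [-5.3  5.3 16.4] z 0.1837 (array([-59.8,   5.3]), array([22. , 22.3]), 39.74)
hub 633 x [-19.6  -1.4  12.9] y [-13.8  -0.2  12.6] z 0.1408 (array([-3.4, -0.5]), array([26.5, 32.6]), 89.89)
[ 0.85  0.01 -0.76] [0.508 0.102 0.386]
knob 272 [0.4959 0.1053 0.1821] (array([494.9, 102.6]), array([22.4, 22.1]), 24.52) [0.1834 0.1847 0.1859]
```

View pics/w11.png

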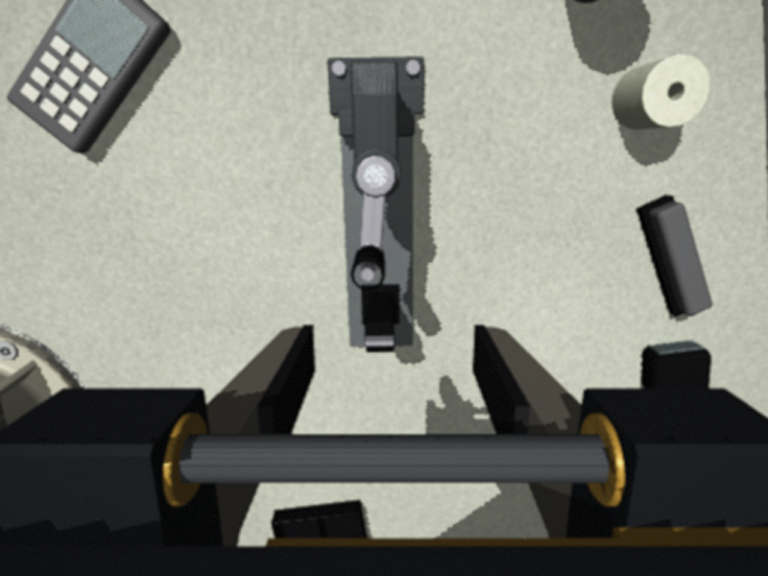

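The view shows the clamp at (375,150), crank arm pointing down with the knob at (368,262), and the foot centred beneath and home. All bystanders look untouched. However, the knob now sits at bearing -109.3°, while the gripper was at -118.9° when I let go: either it lagged in the grip or the screw sprang back about 9°. I re-grip and re-check the effort.

Run:
```python
from kn import *
from bench import robot
s=robot.get_state();krep(s);kgo(s,-109.3,.222,cap=30)
```

```text
t 15.78 grasp [508.4  99.5 317.5] bearing -96.26 r 59.65 resist 0.85 radial -0.1 Fz -0.76 M [-0.01  0.1   0.03] zax [ 0.0116 -0.035 ] yaw -14.93 w 0.0643
from [0.5076 0.1019 0.3864] yaw -14.93 d [-0.0133  0.0027 -0.0954] dyaw 0 n 4
{"x":-0.013,"y":-0.002,"z":0.079,"twist":0.000,"gripper":1},{"x":-0.013,"y":-0.002,"z":0.079,"twist":0.000,"gripper":1},{"x":-0.013,"y":-0.002,"z":0.079,"twist":0.000,"gripper":1},{"x":-0.013,"y":-0.002,"z":0.079,"twist":0.000,"gripper":1},
```

>>> apply_moves(rows=[{"x":-0.013,"y":-0.002,"z":0.079,"twist":0,"gripper":0.3},{"x":-0.013,"y":-0.002,"z":0.079,"twist":0,"gripper":0.3},{"x":-0.013,"y":-0.002,"z":0.079,"twist":0,"gripper":0.3},{"x":-0.01,"y":0,"z":0.05,"twist":0,"gripper":0.3},{"x":0,"y":0,"z":0,"twist":0,"gripper":0.3}])

```text
time_s: 16.2
tcp_pos: [0.4884, 0.1044, 0.2918]
tool_rot: [0.018, 0.991, -0.13, 0.004]
ft_force: [-0.0, -0.1, -0.3]
gripper_width: 0.064
```

Run:
```python
from kn import *
from bench import robot
s=robot.get_state();krep(s);kgo(s,-109.3,.171,cap=30)
```

```text
t 16.2 grasp [488.6 101.9 222.9] bearing -114.8 r 62.64 resist 0.03 radial 0.07 Fz -0.28 M [-0.03  0.12  0.03] zax [ 0.0034 -0.0363] yaw -14.94 w 0.064
from [0.4884 0.1044 0.2918] yaw -14.94 d [ 0.0064  0.0002 -0.0518] dyaw 0 n 2
{"x":0.009,"y":-0.006,"z":0.086,"twist":0.000,"gripper":1},{"x":0.009,"y":-0.006,"z":0.086,"twist":0.000,"gripper":1},
```

>>> apply_moves(rows=[{"x":0.021,"y":-0.012,"z":0.03,"twist":0,"gripper":0.3},{"x":0,"y":0,"z":0.07,"twist":0,"gripper":0.3},{"x":0,"y":0,"z":0.05,"twist":0,"gripper":0.3},{"x":0,"y":0,"z":0,"twist":0,"gripper":0.3},{"x":0,"y":0,"z":0,"twist":0,"gripper":0.3}])

```text
time_s: 16.62
tcp_pos: [0.4953, 0.1053, 0.2437]
tool_rot: [0.018, 0.991, -0.13, 0.002]
ft_force: [0.4, -1.0, -0.9]
gripper_width: 0.0645
```

Run:
```python
from kn import *
from bench import robot
s=robot.get_state();krep(s);kgo(s,-109.3,.170,cap=30)
```

```text
t 16.62 grasp [495.3 102.8 174.7] bearing -109.28 r 59.35 resist 0.74 radial 0.79 Fz -0.91 M [-0.06  0.12  0.02] zax [ 0.0001 -0.0368] yaw -14.89 w 0.0645
from [0.4953 0.1053 0.2437] yaw -14.89 d [-0.0002 -0.0006 -0.0047] dyaw 0 n 1
{"x":-0.000,"y":0.002,"z":0.016,"twist":0.000,"gripper":1},
```

>>> apply_moves(rows=[{"x":0,"y":0.002,"z":0.016,"twist":0,"gripper":1},{"x":0,"y":0,"z":0,"twist":0,"gripper":1},{"x":0,"y":0,"z":0,"twist":0,"gripper":1},{"x":0,"y":0,"z":0,"twist":0,"gripper":1},{"x":0,"y":0,"z":0,"twist":0,"gripper":1},{"x":0,"y":0,"z":0,"twist":0,"gripper":1},{"x":0,"y":0,"z":0,"twist":0,"gripper":1},{"x":0,"y":0,"z":0,"twist":0,"gripper":1},{"x":0,"y":0,"z":0,"twist":0,"gripper":1}], grip_force=40)

```text
time_s: 17.37
tcp_pos: [0.4972, 0.1051, 0.2422]
tool_rot: [0.017, 0.991, -0.13, 0.005]
ft_force: [0.6, -0.0, -2.4]
gripper_width: 0.022
```

Run:
```python
from kn import *
from bench import robot
s=robot.get_state();arc(s,2,3)
```

```text
t 17.37 grasp [497.5 102.7 173.2] bearing -107.2 r 58.75 resist 0.56 radial -0.15 Fz -2.36 M [-0.03  0.05 -0.04] zax [ 0.0052 -0.0354] yaw -14.91 w 0.022
{"x":-0.007,"y":0.004,"z":0.000,"twist":0,"gripper":1},{"x":-0.007,"y":-0.001,"z":0.000,"twist":0,"gripper":1},{"x":-0.007,"y":-0.001,"z":0.000,"twist":0,"gripper":1},
```

>>> apply_moves(rows=[{"x":-0.008,"y":0.001,"z":0,"twist":0,"gripper":1},{"x":-0.008,"y":-0.001,"z":0,"twist":0,"gripper":1}])

```text
time_s: 17.53
tcp_pos: [0.4943, 0.1063, 0.2424]
tool_rot: [0.017, 0.991, -0.13, 0.007]
ft_force: [6.2, -1.3, -6.3]
gripper_width: 0.022
```

Run:
```python
from kn import *
from bench import robot
s=robot.get_state();arc(s,2,3)
```

```text
t 17.53 grasp [495.  103.9 173.5] bearing -109.91 r 58.39 resist 6.3 radial -0.87 Fz -6.3 M [-0.48 -1.13  0.05] zax [ 0.0101 -0.0353] yaw -14.88 w 0.022
{"x":-0.007,"y":0.005,"z":0.000,"twist":0,"gripper":1},{"x":-0.007,"y":-0.001,"z":0.000,"twist":0,"gripper":1},{"x":-0.007,"y":-0.001,"z":0.000,"twist":0,"gripper":1},
```

>>> apply_moves(rows=[{"x":-0.01,"y":0.002,"z":0.003,"twist":0,"gripper":1},{"x":-0.01,"y":-0.001,"z":0.003,"twist":0,"gripper":1},{"x":-0.01,"y":-0.002,"z":0.002,"twist":0,"gripper":1}])

```text
time_s: 17.78
tcp_pos: [0.49, 0.108, 0.2421]
tool_rot: [0.017, 0.991, -0.129, 0.013]
ft_force: [5.0, -5.4, 0.9]
gripper_width: 0.0221
```

Run:
```python
from kn import *
from bench import robot
s=robot.get_state();arc(s,2,3)
```

```text
t 17.78 grasp [491.5 105.4 173.1] bearing -113.63 r 58.27 resist 6.77 radial 2.95 Fz 0.95 M [-1.05 -0.74  0.04] zax [ 0.0222 -0.0373] yaw -14.77 w 0.0221
{"x":-0.008,"y":0.004,"z":0.000,"twist":0,"gripper":1},{"x":-0.007,"y":-0.001,"z":0.000,"twist":0,"gripper":1},{"x":-0.007,"y":-0.002,"z":0.000,"twist":0,"gripper":1},
```

>>> apply_moves(rows=[{"x":-0.01,"y":0.001,"z":0.001,"twist":0,"gripper":1},{"x":-0.01,"y":-0.001,"z":0.001,"twist":0,"gripper":1},{"x":-0.009,"y":-0.002,"z":0.001,"twist":0,"gripper":1}])

```text
time_s: 18.03
tcp_pos: [0.4851, 0.1099, 0.2419]
tool_rot: [0.017, 0.991, -0.128, 0.019]
ft_force: [5.7, -5.0, -3.7]
gripper_width: 0.0223
```

Run:
```python
from kn import *
from bench import robot
s=robot.get_state();arc(s,2,3)
```

```text
t 18.03 grasp [487.4 107.2 173. ] bearing -118.08 r 58.51 resist 7.39 radial 1.72 Fz -3.72 M [-0.95 -0.75  0.01] zax [ 0.0323 -0.0391] yaw -14.68 w 0.0223
{"x":-0.008,"y":0.003,"z":0.000,"twist":0,"gripper":1},{"x":-0.007,"y":-0.002,"z":0.000,"twist":0,"gripper":1},{"x":-0.007,"y":-0.002,"z":0.000,"twist":0,"gripper":1},
```

>>> apply_moves(rows=[{"x":-0.01,"y":0,"z":0.002,"twist":0,"gripper":1},{"x":-0.008,"y":-0.002,"z":0.001,"twist":0,"gripper":1}])

```text
time_s: 18.2
tcp_pos: [0.4823, 0.111, 0.2416]
tool_rot: [0.018, 0.991, -0.127, 0.022]
ft_force: [6.4, -4.9, -3.1]
gripper_width: 0.0218
```

```bash
python3 - <<'E'
from kn import *
from bench import robot
krep(robot.get_state())
D=0
E
python3 look.py w12
python3 - <<'E'
from kn import *
from bench import robot
krep(robot.get_state())
D=np.load("w12.npz");T=D["T"];P=D["W"].reshape(-1,3);P=P[np.isfinite(P).all(1)]
d=np.hypot(P[:,0]-.5149,P[:,1]-.1588)
for n,z0,z1,r in (("hub+arm",.13,.152,.075),("knobzone",.152,.19,.085)):
    k=P[(P[:,2]>z0)&(P[:,2]<z1)&(d<r)]
    print(n,len(k),k.mean(0).round(4) if len(k) else '',rect(k[:,:2]) if len(k)>4 else '')
# arm direction: points on crank arm between r 20 and 45
k=P[(P[:,2]>.13)&(P[:,2]<.146)&(d>.018)&(d<.045)&(P[:,1]<.16)];q=k[:,:2].mean(0)*1000-C;print("arm bearing",len(k),np.degrees(np.arctan2(q[1],q[0])).round(1))
D=np.load("w11.npz");P=D["W"].reshape(-1,3);P=P[np.isfinite(P).all(1)];d=np.hypot(P[:,0]-.5149,P[:,1]-.1588)
k=P[(P[:,2]>.13)&(P[:,2]<.146)&(d>.018)&(d<.045)&(P[:,1]<.16)];q=k[:,:2].mean(0)*1000-C;print("w11 arm bearing",len(k),np.degrees(np.arctan2(q[1],q[0])).round(1))
E
```

```text
t 18.2 grasp [485.  108.1 172.7] bearing -120.57 r 58.84 resist 8.01 radial 0.96 Fz -3.1 M [-0.85 -0.68  0.04] zax [ 0.0388 -0.041 ] yaw -14.6 w 0.0218
18.2 [0.4823 0.111  0.2416] [ 0.0179  0.9915 -0.1273  0.0219]
t 18.25 grasp [484.8 108.2 172.7] bearing -120.76 r 58.87 resist 8.48 radial 0.45 Fz -2.94 M [-0.82 -0.72 -0.01] zax [ 0.0389 -0.0411] yaw -14.59 w 0.0222
hub+arm 3352 [0.5067 0.1437 0.1391] (array([505.4, 137.6]), array([73.7, 27.3]), 66.09)
knobzone 2895 [0.4871 0.1143 0.1748] (array([484.4, 107.6]), array([25.1, 52.3]), 75.08)
arm bearing 1043 -116.8
w11 arm bearing 365 -109.4
```

>>> apply_moves(rows=[{"x":0,"y":0,"z":0,"twist":0,"gripper":1},{"x":0,"y":0,"z":0,"twist":0,"gripper":1},{"x":0.004,"y":0,"z":0,"twist":0,"gripper":1},{"x":0,"y":0,"z":0,"twist":0,"gripper":1}])

```text
time_s: 18.58
tcp_pos: [0.4834, 0.1099, 0.2414]
tool_rot: [0.019, 0.991, -0.127, 0.022]
ft_force: [2.0, -0.5, -1.4]
gripper_width: 0.022
```

```bash
cat > armb.py <<'E'
import sys
from kn import *
from bench import robot
s=robot.get_state();c=robot.capture("wrist");krep(s)
W=cloud(c,tool(s));np.savez(sys.argv[1]+".npz",W=W,T=tool(s),**c);P=W.reshape(-1,3);P=P[np.isfinite(P).all(1)];d=np.hypot(P[:,0]-.5149,P[:,1]-.1588)
k=P[(P[:,2]>.13)&(P[:,2]<.146)&(d>.018)&(d<.045)&(P[:,1]<.16)];q=k[:,:2].mean(0)*1000-C;h=P[(d<.011)&(P[:,2]>.125)&(P[:,2]<.16)]
print("arm bearing",len(k),np.degrees(np.arctan2(q[1],q[0])).round(1),"hub z",np.median(h[:,2]).round(5) if len(h) else '',len(h))
E
python3 armb.py w13
```

```text
t 18.58 grasp [486.2 106.9 172.5] bearing -118.98 r 59.29 resist 2.05 radial -0.51 Fz -1.37 M [-0.03  0.34 -0.01] zax [ 0.0397 -0.0428] yaw -14.56 w 0.022
arm bearing 1047 -116.7 hub z 0.14078 1070
```

>>> apply_moves(rows=[{"x":0.003,"y":0,"z":0,"twist":0,"gripper":1},{"x":0,"y":0,"z":0,"twist":0,"gripper":1},{"x":0,"y":0,"z":0,"twist":0,"gripper":1}])

```text
time_s: 18.88
tcp_pos: [0.484, 0.1097, 0.2415]
tool_rot: [0.019, 0.991, -0.127, 0.022]
ft_force: [1.5, -0.4, -2.8]
gripper_width: 0.0221
```

```bash
python3 armb.py w14
```

```text
t 18.88 grasp [486.7 106.8 172.6] bearing -118.5 r 59.17 resist 1.48 radial -0.35 Fz -2.75 M [-0.06  0.4  -0.01] zax [ 0.0389 -0.0426] yaw -14.57 w 0.0221
arm bearing 1047 -116.2 hub z 0.14084 1071
```

>>> apply_moves(rows=[{"x":0.005,"y":0,"z":0,"twist":0,"gripper":1},{"x":0,"y":0,"z":0,"twist":0,"gripper":1},{"x":0,"y":0,"z":0,"twist":0,"gripper":1}])

```text
time_s: 19.18
tcp_pos: [0.4853, 0.1093, 0.2416]
tool_rot: [0.019, 0.991, -0.127, 0.022]
ft_force: [1.4, -0.2, -2.7]
gripper_width: 0.0223
```

```bash
python3 armb.py w15
```

```text
t 19.18 grasp [487.9 106.3 172.7] bearing -117.23 r 59.04 resist 1.32 radial -0.4 Fz -2.71 M [-0.04  0.45 -0.01] zax [ 0.0381 -0.0429] yaw -14.57 w 0.0223
arm bearing 1041 -115.1 hub z 0.14094 1080
```

The screw backs off along with the gripper at about 1.3 N, so the friction (about 3 N) holds only part of the 5 N I snugged to, and the last degrees spring back on release. I bring it once more to about 5 N over free, let go gently, then check whether it stays.

Run:
```python
from kn import *
from bench import robot
arc(robot.get_state(),2.5,4)
```

```text
t 19.23 grasp [487.9 106.3 172.7] bearing -117.22 r 59.02 resist 1.02 radial 0.42 Fz -1.72 M [-0.08  0.44 -0.03] zax [ 0.0381 -0.0429] yaw -14.57 w 0.0221
{"x":-0.009,"y":0.001,"z":0.000,"twist":0,"gripper":1},{"x":-0.008,"y":-0.002,"z":0.000,"twist":0,"gripper":1},{"x":-0.008,"y":-0.003,"z":0.000,"twist":0,"gripper":1},{"x":-0.008,"y":-0.003,"z":0.000,"twist":0,"gripper":1},
```

>>> apply_moves(rows=[{"x":-0.009,"y":0,"z":0.001,"twist":0,"gripper":1},{"x":-0.008,"y":-0.002,"z":0.001,"twist":0,"gripper":1},{"x":-0.008,"y":-0.003,"z":0.001,"twist":0,"gripper":1}])

```text
time_s: 19.48
tcp_pos: [0.4815, 0.1119, 0.2417]
tool_rot: [0.019, 0.991, -0.126, 0.026]
ft_force: [5.3, -7.1, -1.4]
gripper_width: 0.0222
```

```bash
python3 armb.py w16
```

```text
t 19.48 grasp [484.7 108.9 172.8] bearing -121.14 r 58.35 resist 8.18 radial 3.38 Fz -1.44 M [-1.29 -0.23  0.04] zax [ 0.0466 -0.0443] yaw -14.49 w 0.0222
arm bearing 1038 -117.0 hub z 0.14081 1056
```

>>> apply_moves(rows=[{"x":0.003,"y":0,"z":0,"twist":0,"gripper":1},{"x":0,"y":0,"z":0,"twist":0,"gripper":0.6},{"x":0,"y":0,"z":0,"twist":0,"gripper":0.5},{"x":0,"y":0,"z":0,"twist":0,"gripper":0.4},{"x":0,"y":0,"z":0,"twist":0,"gripper":0.3}])

```text
time_s: 19.95
tcp_pos: [0.4826, 0.1117, 0.2423]
tool_rot: [0.019, 0.991, -0.126, 0.028]
ft_force: [0.3, 0.3, 0.6]
gripper_width: 0.0467
```

```bash
python3 armb.py w17
```

```text
t 19.95 grasp [486.1 108.6 173.5] bearing -119.85 r 57.88 resist 0.13 radial -0.43 Fz 0.6 M [-0.05  0.13 -0.05] zax [ 0.05   -0.0447] yaw -14.46 w 0.0467
arm bearing 1022 -110.1 hub z 0.14114 1053
```

>>> apply_moves(rows=[{"x":0,"y":0,"z":0,"twist":0,"gripper":0.3},{"x":0,"y":0,"z":0,"twist":0,"gripper":0.3},{"x":0,"y":0,"z":0,"twist":0,"gripper":0.3},{"x":0,"y":0,"z":0,"twist":0,"gripper":0.3},{"x":0,"y":0,"z":0,"twist":0,"gripper":0.3},{"x":0,"y":0,"z":0,"twist":0,"gripper":0.3},{"x":0,"y":0,"z":0,"twist":0,"gripper":0.3},{"x":0,"y":0,"z":0,"twist":0,"gripper":0.3},{"x":0,"y":0,"z":0,"twist":0,"gripper":0.3},{"x":0,"y":0,"z":0,"twist":0,"gripper":0.3}])

```text
time_s: 20.83
tcp_pos: [0.4822, 0.1121, 0.2423]
tool_rot: [0.019, 0.991, -0.126, 0.027]
ft_force: [-0.3, -0.6, -0.4]
gripper_width: 0.0645
```

```bash
python3 armb.py w18
```

```text
t 20.83 grasp [485.6 109.  173.5] bearing -120.5 r 57.8 resist 0.05 radial 0.62 Fz -0.41 M [ 0.01  0.08 -0.  ] zax [ 0.0494 -0.0442] yaw -14.45 w 0.0645
arm bearing 1025 -110.1 hub z 0.14114 1049
```

Released, and the crank is stable at -110.1° (no creep over 0.9 s). I centre, lift straight off and do the final check.

>>> apply_moves(rows=[{"x":0.02,"y":0,"z":0,"twist":0,"gripper":0.2},{"x":0,"y":0,"z":-0.03,"twist":0,"gripper":0.2},{"x":0,"y":0,"z":-0.08,"twist":0,"gripper":0.2},{"x":0,"y":0,"z":-0.12,"twist":0,"gripper":0.2},{"x":0,"y":0,"z":-0.12,"twist":0,"gripper":0.2},{"x":0.02,"y":0,"z":-0.1,"twist":0,"gripper":0.2},{"x":0.05,"y":0,"z":-0.03,"twist":0,"gripper":0.2},{"x":0,"y":0,"z":0,"twist":0,"gripper":0.2},{"x":0,"y":0,"z":0,"twist":0,"gripper":0.2}])

```text
time_s: 21.63
tcp_pos: [0.5013, 0.1113, 0.3978]
tool_rot: [0.019, 0.991, -0.126, 0.027]
ft_force: [-0.6, -0.4, -0.7]
gripper_width: 0.0735
```

```bash
python3 look.py w19; python3 meas.py w19.npz; python3 armb.py w20
python3 - <<'E'
from h import *
from bench import robot
c=robot.capture("scene");a=np.load("scene0.npz")["pixels"]
d=cv2.absdiff(a,c["pixels"]).max(2)
b=cv2.resize(c["pixels"][...,::-1],(768,576),interpolation=cv2.INTER_CUBIC);cv2.imwrite("pics/scene1.png",b)
E
```

```text
21.6333 [0.5013 0.1113 0.3978] [ 0.0189  0.9914 -0.1264  0.0267]
table 3698 x [-59.7 -23.6   9.8] y [-99.2  38.   99.6] z 0.0003 (array([-25.,  -0.]), array([ 69.9, 199.9]), 0.03)
post 296 x [-153.8 -134.7 -124.8] y [-12.4  -0.1  12.5] z 0.1019 (array([-139.5,    0.2]), array([29.4, 25.6]), 1.2)
stop 357 x [30.6 42.7 53.6] y [-34.2  20.4  33.8] z 0.0303 (array([42.2, -0.2]), array([68.4, 22.9]), 89.75)
flange 1074 x [60.2 83.  99.3] y [-44.8  11.2  44.1] z 0.0085 (array([79.7, -0.3]), array([39.3, 89.5]), 0.13)
foot 3071 x [-187.9  -73.1   23.7] y [-34.8  -5.6  34.9] z 0.0102 (array([-82.9,   0.2]), array([ 70.2, 213.7]), 89.77)
arm 1728 x [12.3 48.4 79.1] y [-16.9  -0.3  16.3] z 0.1102 (array([41.3, -0.4]), array([76.2, 34.8]), 1.31)
knob 198 x [-70.4 -57.8 -48.6] y [-5.7  5.4 15.7] z 0.1837 (array([-59.6,   5. ]), array([21.5, 21.9]), 88.85)
hub 581 x [-19.2  -1.9  12.8] y [-13.6  -0.2  12.7] z 0.1409 (array([-3.1, -0.4]), array([26.5, 33.6]), 89.35)
t 21.68 grasp [504.5 108.2 328.6] bearing -101.59 r 51.65 resist 0.18 radial -0.1 Fz 0.28 M [-0.05  0.07  0.01] zax [ 0.0478 -0.0443] yaw -14.47 w 0.0735
arm bearing 333 -109.6 hub z 0.14111 322
```

View pics/scene1.png

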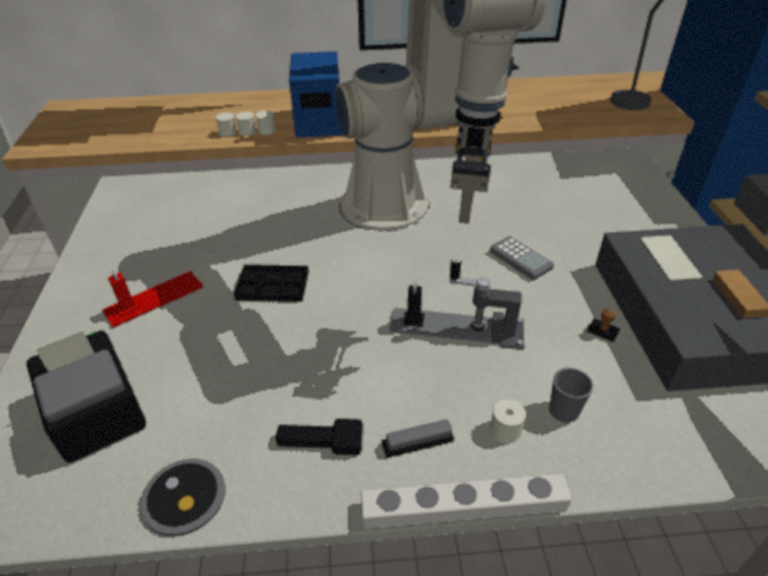

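The scene view shows the stand under the clamp, with foot from (395,325) to (520,335) and knob at (455,270). The gripper is clear, and the bystanders and red look-alike are where they started. I hand in.

```bash
python3 -c "
from bench import robot
print(robot.close_job())"
```

```text
the job is handed in; nothing more can be done
None
```

The stand is home in the clamp and the screw is snugged, but the crank sprang back about 7° when I let go. The lasting hold is therefore probably less than the 5 N I turned it to.

- **Stand:** I gripped it by the post, slid it under the pad until about 18 N showed at the stop, and let go. Last wrist check, in the clamp's frame:
  - The post is at x = -139.5 mm; fully home is -140.
  - It is 0.2 mm off centre and about 0.2° off square.
  - The foot lies flat, its top at 10.2 mm.
- **Clamp:** I turned the crank about 187° clockwise. Turning freely took about 3.0 N. Contact came near the expected angle, and I snugged it to 7.9–8.5 N, so about 5 N over free.
- **Check that disagreed:** the first release also sprang back, about 7–9°, so I re-gripped and snugged again to 8.2 N. On the second release the crank went from -117° to about -110°, then held for about 1.7 s. The screw's friction seems to hold only about 3–4 N of the 5 N, at or just under the 4 N "snug" limit. I found no way to leave more on it.
- **Surroundings:** the bystanders and the red look-alike stand where they were in the before and after pictures. The gripper is clear of everything. I handed in at about 22 s.

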